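Unstack the spindle parts onto their kit tiles

TASK

The four spindle parts came as one stack, the smallest on top. Take the stack apart from the top down and stand each part upright on the grey tile that shows its own coloured outline, centred on the outline, with the square block also turned to line up with its square. Do not tip any part over, and leave the two loose steel channel brackets among the tiles where they lie.

Things in the scene. Friction and masses are not known exactly. Their poses are not given: they have to be found in the camera images.
- knob_mid (a point): red knurled round knob, diameter 26 mm, 44 mm high, about 0.08 kg, on top of the stack at the start, standing on the brass coupling. Point: on its axis, half-way up (22 mm above its underside); z up along the axis.
- coupling_mid (a point): brass hexagonal coupling, 36 mm across flats (42 mm across corners), 44 mm high, about 0.15 kg, second from the top, standing on the pulley. Point: on its axis, half-way up (22 mm above its underside); z up; one pair of flats faces +x and -x of its frame, the others are 60 degrees round.
- pulley_mid (a point): black round double-groove belt pulley, diameter 50 mm, 44 mm high, about 0.2 kg, third from the top, standing on the block. Point: on its axis, half-way up (22 mm above its underside); z up along the axis.
- block_mid (a point): square aluminium bearing block with a bore, 60 x 60 mm, 44 mm high, about 0.35 kg, the bottom of the stack, standing on the bench. Point: its centre, half-way up (22 mm above its underside); z up, x and y square to its sides. All four parts of the stack stand loose on one another, about coaxial.
- place_knob (a point): grey fixed tile 84 x 84 mm, 6 mm thick, lying on the bench, flat on top, with a small red disc 26 mm across: the knob's outline. Point: centre of the outline and tile, on the tile's top face (6 mm above the bench); x and y square to the tile's sides.
- place_coupling (a point): grey fixed tile 84 x 84 mm, 6 mm thick, flat on top, with a yellow hexagon 36 mm across flats: the coupling's outline. Point: centre of the outline, on the tile's top face.
- place_pulley (a point): grey fixed tile 84 x 84 mm, 6 mm thick, flat on top, with a large yellow disc 50 mm across: the pulley's outline. Point: centre of the outline, on the tile's top face.
- place_block (a point): grey fixed tile 84 x 84 mm, 6 mm thick, flat on top, with a yellow square 60 x 60 mm: the block's outline. Point: centre of the outline, on the tile's top face; x and y square to the outline's sides. The block may stand in any of the four quarter turns.
- channel_mid (a point): loose bystander among the tiles, not to be moved: bright steel U-shaped channel bracket, 75 x 40 mm, 30 mm high, open side up. Point: middle, 15 mm above its underside.
- saddle_mid (a point): loose bystander among the tiles, not to be moved: bright steel saddle (wider U-shaped) bracket, 60 x 50 mm, 35 mm high, open side up. Point: middle, 15 mm above its underside.
There are look-alikes about, which are no part of the job. Leave any pink look-alike of the part that bears pulley_mid alone.

How it is judged:
By the outcome, as a careful person would: the job done as asked, in the order asked, and still so for the second after the job is handed in, with the robot touching nothing.
It also fails if it takes over 141 s, if anything falls off the work surface, if the arm or the gripper's body presses on something with over 40 N, if the wrist force passes 120 N, or if a joint passes its speed limit or range.

ROBOT

A 6-joint arm with a two-finger parallel gripper is mounted at the origin on the work surface; the furniture and walls round the work are solid. World frame = base frame: x ahead of the robot, y to its left, z up, the work surface at z = 0. Lengths are in mm, angles in degrees, forces in N, time in s.
With the tool pointing down it reaches from about 350 to 925 mm from the base axis. Payload 6.4 kg.
Tool frame: the origin (TCP) lies on the mounting face of the last link; the fingertips stand 199 mm ahead of it and the grasp point (between the pads) lies 180 mm ahead of it; z points along the fingers, y is the direction in which the jaws open and shut (so a half turn about z gives the same grasp; the last joint's range is limited). The gripper opens to 94 mm and grips with 3 to 60 N. Pads are 16 mm wide; open, the fingers measure 119 mm over their backs; the gripper's body (75 mm by 177 mm) begins 78 mm behind the grasp point.
Start: joints at [55.399, 14.043, 89.255, -0, 76.702, -9.975], TCP at [270.847, 590.895, 404.655] pointing down, gripper open.
Joint ranges: [-179.41, 179.41], [-58.25, 129.5], [7.25, 145.43], [-54.29, 234.29], [11.92, 165.04], [-157.13, 157.13]. Speed limits (degrees/s): [147.25, 147.25, 180, 180, 180, 180].

INTERFACE

Orientations are given as a 3x3 rotation matrix whose columns are the frame's x, y, z axes.
In Python, from bench import manip gives the robot as it stands.
- The arm moves only by the tool arm_command, never from a script. Its argument "motion" is a list of rows, each a list of 7 numbers: the turn, a rotation vector about the tool's x, y, z scaled (see below), then the shift along the tool's x, y, z scaled (see below), then the closure, from 0 (fully open) to 1 (shut). In form: [[wx, wy, wz, x, y, z, jaw], ...]. A call has 1 to 10 rows; each row shifts and turns the commanded pose from where the row before left it, along the tool's axes as they then stand; what a row does not reach is not made up. The controller multiplies each number of a shift by 0.03 m and each number of a turn by 8 degrees. A row lasts 1/10 s, in which the tool goes at most 50 mm and 8.59 degrees, less where a joint would pass 70% of its speed; a pose out of reach is approached as far as the arm can. A call with a number of a shift or a turn outside -1 to 1 is refused whole. A call with a gripper value outside its range is refused whole. The fingers move at their own pace and stop on an object; the grip force is fixed at half the most. Time passes only in rows, so rows that do not move let the fingers close. It gives the time, the measured TCP pose, the force and the opening at its end, in the units of the state.
- manip.state(): the state, without advancing time (a new reading comes with each control period).
- manip.read_camera(name): name is "side" or "top"; returns the picture (384x512x3 uint8, blue, green, red); there is no depth.
- manip.calibration(name): a dict with "fx", "fy", "cx", "cy" (pixels), "camera_from_world" (4x4, takes a point from world to camera coordinates). Camera axes: x right, y up, looking along -z (the intrinsics and any distortion apply to the point x, -y, -z); pixel columns grow to the right and rows downward; lengths in mm; the calibration is good to about 2 mm. A picture is of the moment at which its call begins. calibration takes no time and is no camera call.
- manip.finish_job(): hands the job in, once; it reports no verdict.
Trained networks look in the newest picture that a camera, given by its name, has taken for a name from the list of things; names that differ only in an ending like _2 or _b are one class to them, and where a whole thing is asked for, a point or a joint stands for the part that bears it (a point fixed in the world has none). Each returns a list of dicts, best first, with "score" (0 to 1); they miss things now and then, are a little off and sometimes report something else, mostly with a low value. They report only what shows in the picture. A call takes as long as a camera call. They do not tell look-alikes from the thing itself.
- manip.recognise(thing, camera): "bbox" ([centre column, centre row, width, height] in pixels, round what is visible of it).
The state is a dict: "clock": time; "joint_positions": joint angles; "qvel": joint speeds; "joint_efforts": joint torques, N m; "position": TCP position; "tool_rot": TCP orientation; "contact_force": force on the tool from outside, world axes, zero at the start; "wrist_torque": the same for the moment, N m; "opening": opening from 0.0 (shut) to 1.0 (fully open).
Only numpy, scipy, OpenCV 4.12 (cv2) and the standard library are available. Lean on these libraries where they do the work, as an engineer would, in place of code of your own. Each camera call takes 0.05 s, during which the arm holds its last target.

## Working session

There is one attempt and no reset: what is moved stays moved. The work goes in short steps, Python scripts to look and compute and a tool call to move; the robot and the scene stay as the last step left them, time stands still between calls to the robot, and variables do not carry over. Pictures are saved under pics/ and viewed, and the job is handed in when it is done.

Besides the shell and the picture viewer there is one more tool, called after ">>>" as name(argument=value, ...), one argument or row to a line, values as JSON. arm_command: Moves the arm, as the interface text tells. Its arguments: {"type":"object","properties":{"motion":{"type":"array","items":{"type":"array","items":{"type":"number","minimum":-1,"maximum":1}}}},"required":["motion"]}

```bash
ls; mkdir -p pics; python3 - <<'E'
from bench import manip
import cv2,numpy as np
s=manip.state()
for k,v in s.items(): print(k,np.round(v,3).tolist())
for c in("side","top"):
    im=manip.read_camera(c); cv2.imwrite(f"pics/{c}0.png",im)
    k=manip.calibration(c); print(c,{a:(np.round(b,4).tolist()) for a,b in k.items()})
E
```

```text
pics
clock 0.0
joint_positions [55.4, 14.082, 89.323, -0.001, 76.702, -9.975]
qvel [0.026, -0.08, -0.046, -0.069, 0.011, -0.06]
joint_efforts [0.001, -41.583, -31.461, 0.069, 0.033, -0.0]
position [270.702, 590.706, 403.585]
tool_rot [[-0.909, 0.417, -0.001], [0.417, 0.909, -0.002], [0.0, -0.002, -1.0]]
contact_force [0.524, -0.05, -0.501]
wrist_torque [0.049, 0.044, 0.055]
opening 1.002
side {'fx': 484.3283, 'fy': 484.3283, 'cx': 255.6219, 'cy': 198.1238, 'camera_from_world': [[0.9057, -0.4239, 0.0033, -511.9153], [0.193, 0.4193, 0.8871, -183.9187], [-0.3774, -0.8028, 0.4616, -1135.7684], [0.0, 0.0, 0.0, 1.0]]}
top {'fx': 493.5844, 'fy': 493.5844, 'cx': 251.4706, 'cy': 186.7584, 'camera_from_world': [[0.0031, -0.9997, -0.0245, -65.1826], [0.9847, -0.0012, 0.1742, -532.7462], [-0.1741, -0.0247, 0.9844, -1352.1185], [0.0, 0.0, 0.0, 1.0]]}
```

View pics/side0.png

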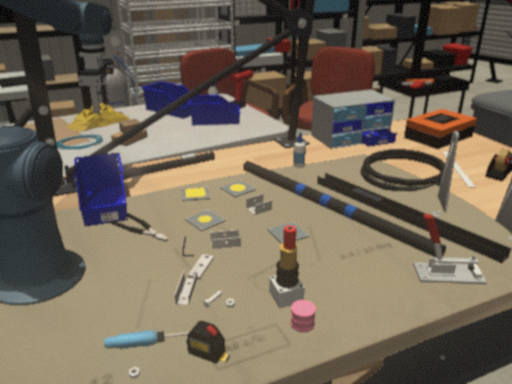

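View pics/top0.png

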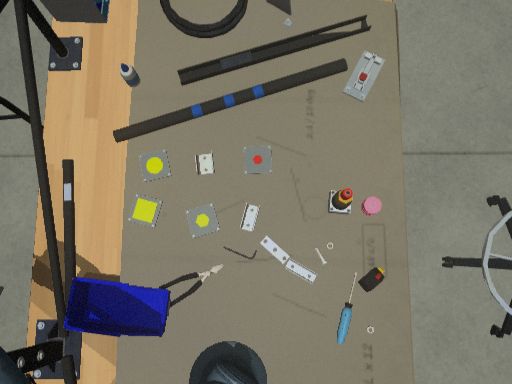

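```bash
cat > h.py <<'E'
import numpy as np,cv2
from bench import manip
def proj(c,P):
    k=manip.calibration(c);M=np.array(k["camera_from_world"]);P=np.atleast_2d(P)
    q=P@M[:3,:3].T+M[:3,3]; d=-q[:,2]
    return np.c_[k["cx"]+k["fx"]*q[:,0]/d, k["cy"]-k["fy"]*q[:,1]/d]
def back(c,uv,z):
    k=manip.calibration(c);M=np.array(k["camera_from_world"]);uv=np.atleast_2d(uv)
    r=np.c_[(uv[:,0]-k["cx"])/k["fx"],-(uv[:,1]-k["cy"])/k["fy"],-np.ones(len(uv))]@M[:3,:3]
    o=-M[:3,:3].T@M[:3,3]; t=(z-o[2])/r[:,2]
    return o+r*t[:,None]
E
python3 - <<'E'
import cv2
t=cv2.imread("pics/top0.png");s=cv2.imread("pics/side0.png")
cv2.imwrite("pics/t1.png",cv2.resize(t[140:245,120:280],None,fx=5,fy=5,interpolation=cv2.INTER_NEAREST))
cv2.imwrite("pics/t2.png",cv2.resize(t[170:230,310:390],None,fx=10,fy=10,interpolation=cv2.INTER_NEAREST))
cv2.imwrite("pics/s1.png",cv2.resize(s[170:255,170:320],None,fx=5,fy=5,interpolation=cv2.INTER_NEAREST))
cv2.imwrite("pics/s2.png",cv2.resize(s[220:335,250:330],None,fx=5,fy=5,interpolation=cv2.INTER_NEAREST))
E
```

```text
(no output)
```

View pics/t1.png

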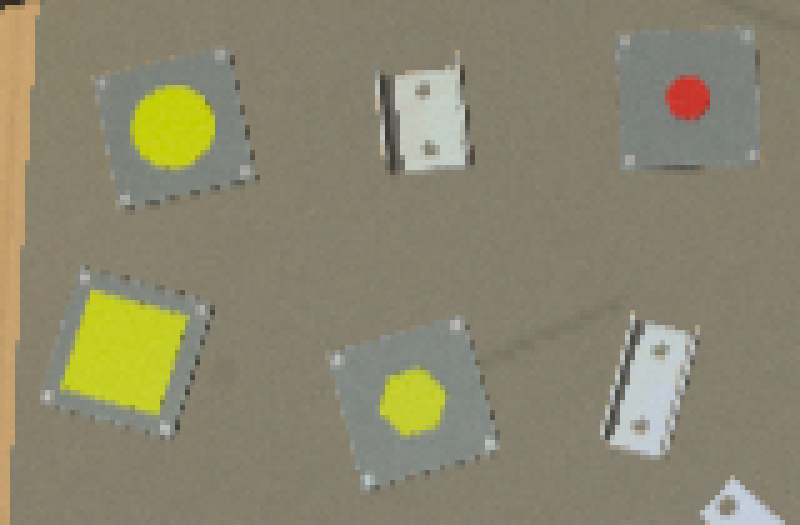

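View pics/t2.png

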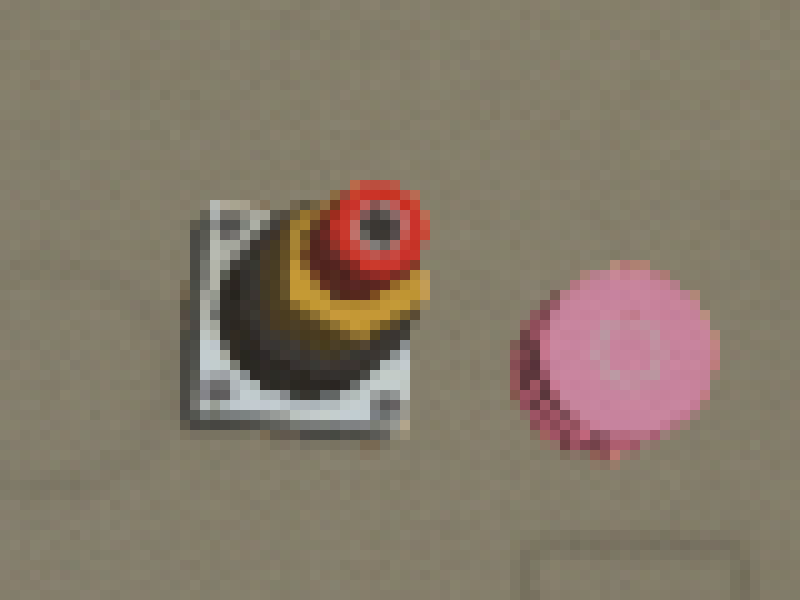

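View pics/s1.png

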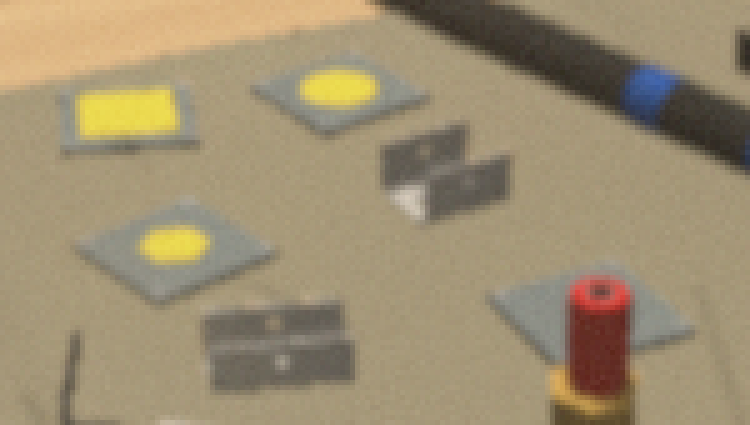

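View pics/s2.png

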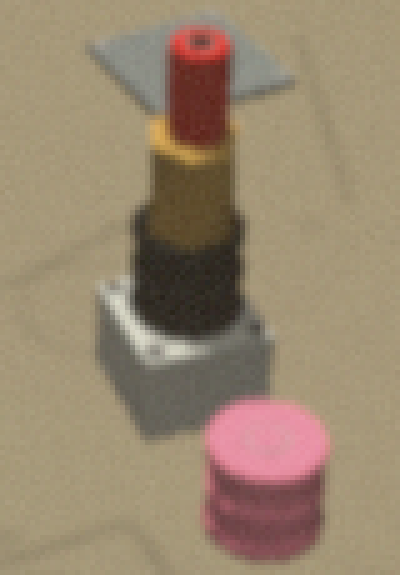

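```bash
cat > seg.py <<'E'
from h import *
def comps(im,lo,hi,amin=15):
    hsv=cv2.cvtColor(im,cv2.COLOR_BGR2HSV); m=cv2.inRange(hsv,np.array(lo),np.array(hi))
    if lo[0]==0: m|=cv2.inRange(hsv,np.array([172,lo[1],lo[2]]),np.array([180,hi[1],hi[2]]))
    n,l,st,ce=cv2.connectedComponentsWithStats(m)
    return [(ce[i],st[i],(l==i).astype(np.uint8)) for i in range(1,n) if st[i][4]>=amin]
E
python3 - <<'E'
from seg import *
for c in("top","side"):
    im=cv2.imread(f"pics/{c}0.png")
    print(c)
    for name,lo,hi in(("Y",(22,120,130),(34,255,255)),("R",(0,120,90),(8,255,255)),("P",(160,60,120),(176,150,255))):
        for ce,st,m in comps(im,lo,hi):
            w=back(c,ce,6)[0]
            cn=max(cv2.findContours(m,0,2)[0],key=cv2.contourArea)
            mr=cv2.minAreaRect(cn)
            print(name,ce.round(2),st[4],w.round(1),"rect",np.round(mr[1],1),round(mr[2],1))
E
```

```text
top
Y [154.16 164.9 ] 220 [605.8 223.9   6. ] rect [15.6 16.3] 45.0
Y [144.44 209.83] 423 [472.1 247.3   6. ] rect [20.5 20.7] 15.9
Y [202.1  219.89] 132 [442.9  78.7   6. ] rect [12. 12.] 90.0
Y [380.41 269.29] 17 [ 303.7 -427.2    6. ] rect [6.6 2.2] 53.1
R [362.8   76.22] 40 [ 878.2 -398.6    6. ] rect [6.3 6.3] 26.6
R [257.19 159.02] 62 [622.8 -80.2   6. ] rect [8. 8.] 90.0
R [347.12 192.91] 67 [ 521.5 -340.6    6. ] rect [9.8 9.8] 26.6
R [377.93 275.93] 28 [ 285.3 -419.5    6. ] rect [4.2 5.7] 45.0
P [371.5  205.52] 255 [ 484.6 -409.4    6. ] rect [17. 18.] 90.0
side
Y [ 96.02 117.79] 689 [ 310.8 1139.4    6. ] rect [21.8 58.6] 74.7
Y [237.28 187.13] 83 [608.  229.8   6. ] rect [ 6. 14.] 90.0
Y [195.06 192.09] 161 [474.3 252.6   6. ] rect [ 8. 19.] 90.0
Y [204.33 218.55] 64 [444.4  83.8   6. ] rect [ 5. 12.] 90.0
Y [223.32 357.82] 22 [ 299.9 -424.3    6. ] rect [7. 4.] 90.0
R [285.29  40.18] 17 [2039.  2575.1    6. ] rect [2. 6.] 90.0
R [456.84  46.27] 147 [3125.6 1793.     6. ] rect [28.1  6.2] 9.5
R [344.89  53.25] 535 [2173.  1916.8    6. ] rect [57.  14.1] 5.2
R [196.76  54.16] 164 [1189.1 2320.7    6. ] rect [10.3 46.8] 70.8
R [242.61  73.95] 99 [1244.6 1636.4    6. ] rect [ 5.4 19.4] 74.7
R [417.35  82.93] 85 [2057.7 1031.9    6. ] rect [ 7.2 14.8] 63.4
R [237.07  90.93] 59 [1062.7 1295.5    6. ] rect [16.  4.] 90.0
R [305.83 111.59] 239 [1211.8  829.6    6. ] rect [21. 13.] 90.0
R [260.06 108.83] 35 [1036.3  956.9    6. ] rect [20.1  2.2] 28.1
R [506.8  159.07] 15 [1588.    33.2    6. ] rect [2.5 5. ] 33.7
R [428.1  216.51] 51 [1028.1 -172.5    6. ] rect [ 5. 10.] 90.0
R [289.2  236.61] 235 [ 616.2 -101.1    6. ] rect [22. 11.] 90.0
R [437.47 238.53] 15 [ 967.1 -273.6    6. ] rect [7.6 2.5] 71.6
R [211.65 329.64] 78 [ 306.5 -344.6    6. ] rect [11.6  6.9] 38.7
P [302.69 308.21] 314 [ 504.9 -365.1    6. ] rect [22.8 16.1] 15.9
```

>>> arm_command(
  motion=[
    [0,0,0.908,0,0,0,0],
    [0,0,0.908,0,0,0,0],
    [0,0,0.908,0,0,0,0],
    [0,0,0.908,0,0,0,0],
    [0,0,0.908,0,0,0,0],
    [0,0,0.908,0,0,0,0],
    [0,0,0.908,0,0,0,0],
    [0,0,0.908,0,0,0,0],
    [0,0,0.908,0,0,0,0],
    [0,0,0,0,0,0,0],
  ],
)

```text
clock: 1.1
position: [270.8, 590.8, 404.1]
tool_rot: [[-0.0, 1.0, -0.001], [1.0, 0.0, -0.001], [-0.001, -0.001, -1.0]]
contact_force: [-0.2, 0.1, -0.8]
opening: 1.001
```

>>> arm_command(
  motion=[
    [0,0,0,-1,0.4,0,0],
    [0,0,0,-1,0.4,0,0],
    [0,0,0,-1,0.4,0,0],
    [0,0,0,-1,0.4,0,0],
    [0,0,0,-1,0.4,0,0],
    [0,0,0,-1,0.4,0,0],
    [0,0,0,-1,0.4,0,0],
    [0,0,0,-1,0.4,0,0],
    [0,0,0,-1,0.4,0,0],
    [0,0,0,-1,0.4,0,0],
  ],
)

```text
clock: 2.1
position: [391.0, 289.6, 404.5]
tool_rot: [[-0.003, 1.0, -0.0], [1.0, 0.003, -0.0], [-0.0, -0.0, -1.0]]
contact_force: [0.2, 0.5, 0.8]
opening: 1.001
```

>>> arm_command(
  motion=[
    [0,0,0,-1,0.4,0,0],
    [0,0,0,-1,0.4,0,0],
    [0,0,0,-1,0.4,0,0],
    [0,0,0,-1,0.4,0,0],
    [0,0,0,-1,0.4,0,0],
    [0,0,0,-1,0,0,0],
    [0,0,0,-1,0,0,0],
    [0,0,0,-1,0,0,0],
    [0,0,0,-1,0,0,0],
    [0,0,0,-1,0,0,0],
  ],
)

```text
clock: 3.1
position: [450.5, -10.3, 404.5]
tool_rot: [[-0.003, 1.0, -0.0], [1.0, 0.003, 0.0], [0.0, -0.0, -1.0]]
contact_force: [-0.2, 0.4, -0.8]
opening: 1.001
```

```bash
python3 - <<'E'
from h import *
s=manip.state(); p=np.array(s["position"]);R=np.array(s["tool_rot"]);print(p)
for c in("side","top"):
    im=manip.read_camera(c); cv2.imwrite(f"pics/{c}1.png",im)
    # fingertips inner/outer
    pts=[]
    for y in(-59.5,-47,47,59.5):
        for z in (199,):
            pts.append(p+R@[0,y,z])
    pts.append(p+R@[0,0,180])
    uv=proj(c,pts);print(c,uv.round(1).tolist())
    u,v=uv[-1].astype(int); x0=max(0,min(512-160,u-80));y0=max(0,min(384-120,v-60))
    print(x0,y0)
    cv2.imwrite(f"pics/{c}1c.png",cv2.resize(im[y0:y0+120,x0:x0+160],None,fx=5,fy=5,interpolation=cv2.INTER_NEAREST))
E
```

```text
[450.53100683 -10.26988101 404.54904334]
side [[193.0, 169.6], [197.8, 168.7], [233.3, 162.3], [237.8, 161.5], [215.5, 158.4]]
135 98
top [[227.7, 232.1], [227.8, 227.1], [228.1, 189.6], [228.1, 184.6], [227.4, 207.2]]
147 147
```

View pics/side1c.png

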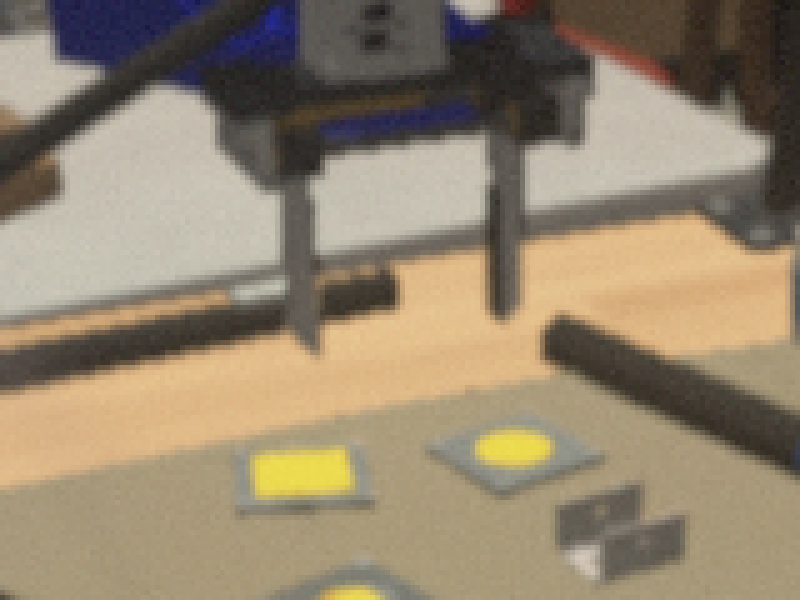

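View pics/top1c.png

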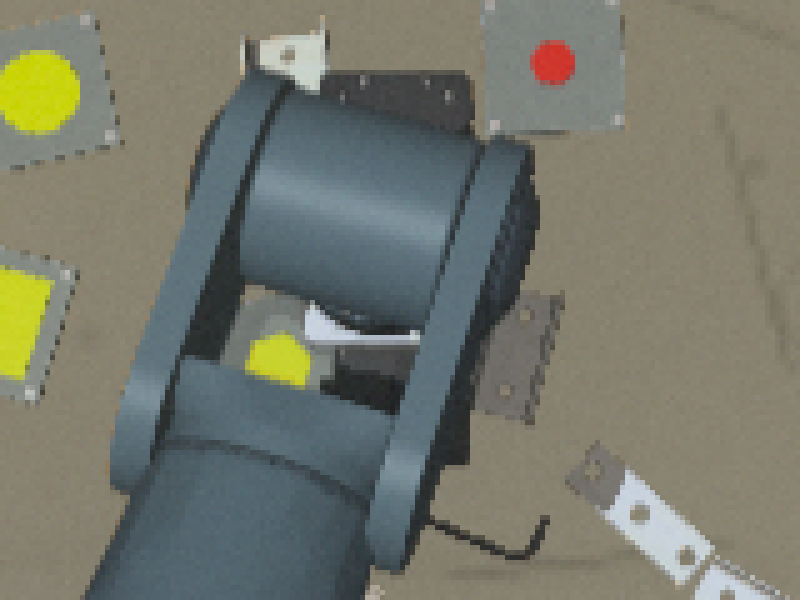

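```bash
python3 - <<'E'
from h import *
s=manip.state(); p=np.array(s["position"]);R=np.array(s["tool_rot"])
for z in (102,80,60,40,20):
    print(z,proj("top",[p+R@[x,y,z] for x,y in((-37.5,88.5),(-37.5,-88.5),(37.5,88.5))]).round(1).tolist())
print([ (a,b,proj("side",[p+R@[a,b,199]]).round(1).tolist()) for a in(-8,8) for b in(-59.5,-47,47,59.5)])
E
```

```text
102 [[242.1, 164.8], [241.4, 241.3], [209.9, 164.8]]
80 [[241.6, 162.7], [241.0, 240.6], [208.8, 162.7]]
60 [[241.2, 160.7], [240.6, 240.0], [207.8, 160.8]]
40 [[240.8, 158.7], [240.1, 239.4], [206.8, 158.7]]
20 [[240.4, 156.5], [239.7, 238.7], [205.8, 156.6]]
[(-8, -59.5, [[194.2, 170.9]]), (-8, -47, [[199.1, 170.0]]), (-8, 47, [[234.8, 163.6]]), (-8, 59.5, [[239.4, 162.8]]), (8, -59.5, [[192.1, 168.5]]), (8, -47, [[197.0, 167.6]]), (8, 47, [[232.4, 161.4]]), (8, 59.5, [[236.9, 160.5]])]
```

```bash
python3 - <<'E'
from h import *
print(back("top",[347.5,192.2],176),back("side",[289.5,227.9],176))
# block: side top corners / pulley ; top view block bottom rectangle
print("pulley top cx etc")
t=back("top",[[331,190.2],[331,211.5],[350.5,212.2]],44); print(t)
E
```

```text
[[ 495.43717434 -312.67048511  176.        ]] [[ 497.05161351 -308.37765662  176.        ]]
pulley top cx etc
[[ 523.02577532 -289.11420725   44.        ]
 [ 462.52707657 -287.61231081   44.        ]
 [ 460.55965878 -341.90598192   44.        ]]
```

>>> arm_command(
  motion=[
    [0,0,0,-1,0.15,0,0],
    [0,0,0,-1,0.15,0,0],
    [0,0,0,-1,0.15,0,0],
    [0,0,0,-1,0.15,0,0],
    [0,0,0,-1,0.15,0,0],
    [0,0,0,-1,0.15,0,0],
    [0,0,0,-1,0.15,0,0],
    [0,0,0,-1,0.15,0,0],
    [0,0,0,-0.8,0.15,0,0],
    [0,0,0,-0.2,0.17,0,0],
  ],
)

```text
clock: 4.2
position: [496.8, -280.3, 404.4]
tool_rot: [[-0.0, 1.0, -0.0], [1.0, 0.0, 0.0], [0.0, -0.0, -1.0]]
contact_force: [0.3, 0.5, -0.8]
opening: 1.0
```

```bash
cat > look.py <<'E'
from h import *
import sys
def look(c,tag,center,z=None,half=(40,30),f=10):
    im=manip.read_camera(c); cv2.imwrite(f"pics/{c}{tag}.png",im)
    u,v=proj(c,[center])[0].astype(int); x0=int(np.clip(u-half[0],0,512-2*half[0]));y0=int(np.clip(v-half[1],0,384-2*half[1]))
    cv2.imwrite(f"pics/{c}{tag}c.png",cv2.resize(im[y0:y0+2*half[1],x0:x0+2*half[0]],None,fx=f,fy=f,interpolation=cv2.INTER_NEAREST))
    print(c,tag,"origin",x0,y0)
    return im
E
python3 - <<'E'
from look import *
s=manip.state();print(s["position"])
look("side","2",[496,-310,190])
E
```

```text
[ 496.77350508 -280.25332548  404.35099673]
side 2 origin 249 192
```

View pics/side2c.png

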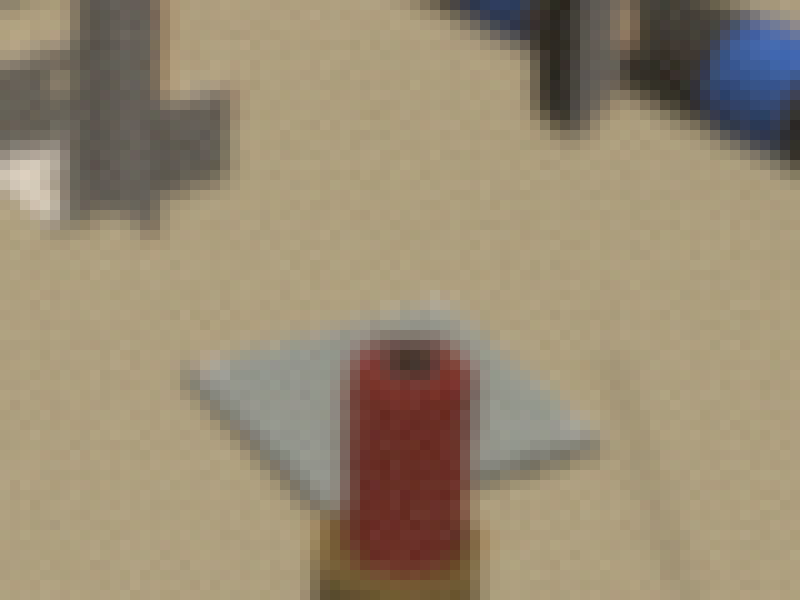

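>>> arm_command(
  motion=[
    [0,0,0,-0.5,0,0,0],
    [0,0,0,-0.5,0,0,0],
    [0,0,0,0,0,0.2,0],
    [0,0,0,0,0,0.3,0],
    [0,0,0,0,0,0.3,0],
    [0,0,0,0,0,0,0],
  ],
)

```text
clock: 4.85
position: [496.0, -308.3, 378.3]
tool_rot: [[-0.0, 1.0, -0.003], [1.0, 0.0, 0.003], [0.003, -0.003, -1.0]]
contact_force: [-0.1, -0.3, -0.4]
opening: 0.999
```

```bash

python3 - <<'E'
from look import *
s=manip.state();p=np.array(s["position"]);print(p)
look("side","3",[496,-310,165])
R=np.array(s["tool_rot"])
print([ (a,b,proj("side",[p+R@[a,b,199]]).round(1).tolist()) for a in(-8,8) for b in(-59.5,-47,47,59.5)])
E
```

```text
[ 495.9927252  -308.30880092  378.28195287]
side 3 origin 249 202
[(-8, -59.5, [[264.3, 234.8]]), (-8, -47, [[270.0, 233.4]]), (-8, 47, [[310.5, 223.5]]), (-8, 59.5, [[315.7, 222.3]]), (8, -59.5, [[260.9, 231.0]]), (8, -47, [[266.4, 229.6]]), (8, 47, [[306.6, 220.0]]), (8, 59.5, [[311.7, 218.8]])]
```

View pics/side3c.png

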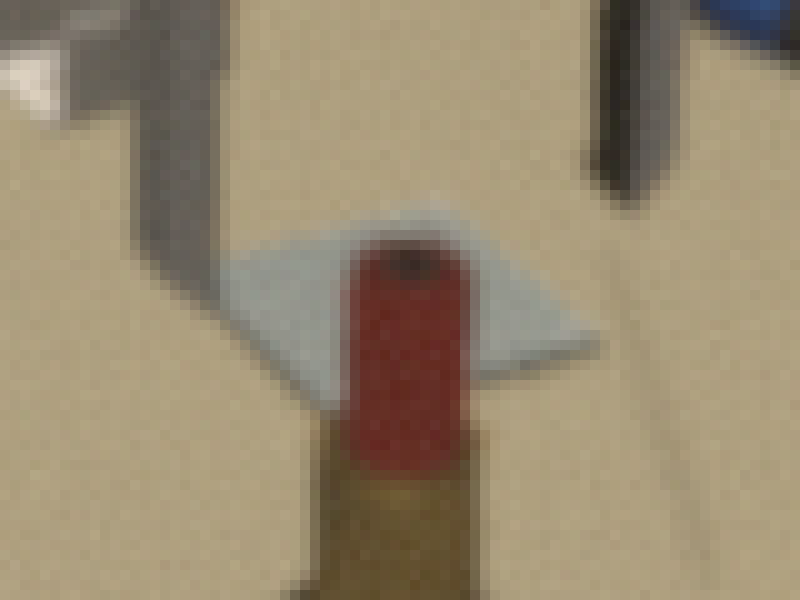

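```bash

python3 - <<'E'
from look import *
print(back("side",[288.3,228.9],176))
for z,uv in ((6,[[237.28,187.13],[195.06,192.09],[204.33,218.55]]),): print(back("side",np.array(uv)+[-1.2,1],z))
E
```

```text
[[ 492.91675621 -310.83622759  176.        ]]
[[601.7630677  224.75444727   6.        ]
 [468.67061365 247.60480882   6.        ]
 [439.46594502  79.84128152   6.        ]]
```

>>> arm_command(
  motion=[
    [0,0,0,-0.07,0,0.4,0],
    [0,0,0,0,0,0.4,0],
    [0,0,0,0,0,0.4,0],
    [0,0,0,0,0,0.3,0],
    [0,0,0,0,0,0,0],
    [0,0,0,0,0,0,0],
  ],
)

```text
clock: 5.5
position: [496.5, -311.2, 335.4]
tool_rot: [[0.0, 1.0, -0.0], [1.0, -0.0, 0.0], [0.0, -0.0, -1.0]]
contact_force: [1.1, -0.8, 0.5]
opening: 1.001
```

```bash

python3 - <<'E'
from look import *
s=manip.state();p=np.array(s["position"]);print(p)
look("side","4",[496,-310,150])
E
```

```text
[ 496.4634535  -311.21185141  335.44293783]
side 4 origin 248 209
```

View pics/side4c.png

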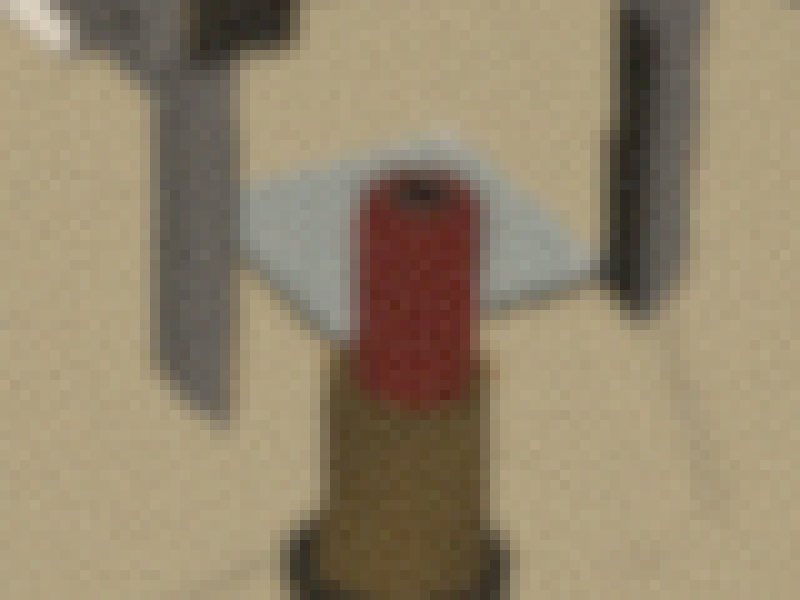

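>>> arm_command(
  motion=[
    [0,0,0,0,0,0,0.6],
    [0,0,0,0,0,0,0.6],
    [0,0,0,0,0,0,0.6],
    [0,0,0,0,0,0,0.66],
    [0,0,0,0,0,0,0.7],
    [0,0,0,0,0,0,0.74],
    [0,0,0,0,0,0,1],
    [0,0,0,0,0,0,1],
    [0,0,0,0,0,0,1],
  ],
)

```text
clock: 6.45
position: [496.4, -311.2, 335.6]
tool_rot: [[-0.0, 1.0, -0.0], [1.0, 0.0, 0.0], [0.0, -0.0, -1.0]]
contact_force: [-0.5, 0.0, -0.2]
opening: 0.273
```

>>> arm_command(
  motion=[
    [0,0,0,0,0,-0.1,1],
    [0,0,0,0,0,-0.3,1],
    [0,0,0,0,0,-0.6,1],
    [0,0,0,0,0,-0.6,1],
    [0,0,0,0,0,-0.4,1],
    [0,0,0,0,0,0,1],
  ],
)

```text
clock: 7.05
position: [496.8, -311.5, 398.3]
tool_rot: [[-0.0, 1.0, 0.003], [1.0, 0.0, -0.003], [-0.003, 0.003, -1.0]]
contact_force: [-0.1, 0.1, -0.7]
opening: 0.275
```

```bash

python3 - <<'E'
from look import *
s=manip.state();p=np.array(s["position"]);print(p,s["contact_force"])
look("side","5",[496,-310,150],half=(40,50),f=6)
look("top","5",[496,-310,150])
E
```

```text
[ 496.80038765 -311.50292545  398.33517324] [-0.10535641  0.09763452 -0.72421639]
side 5 origin 248 189
top 5 origin 304 163
```

View pics/side5c.png

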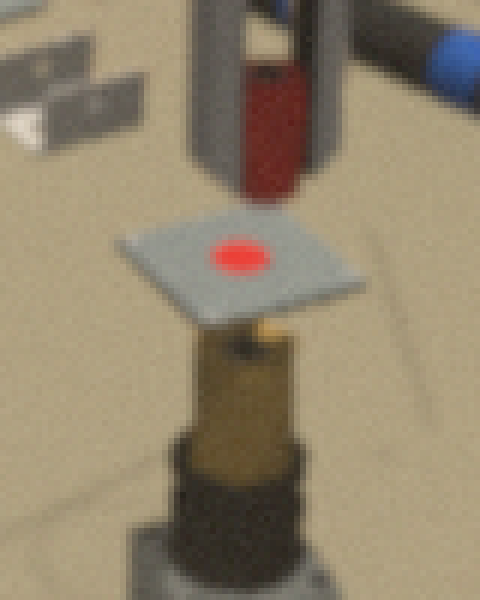

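View pics/top5.png

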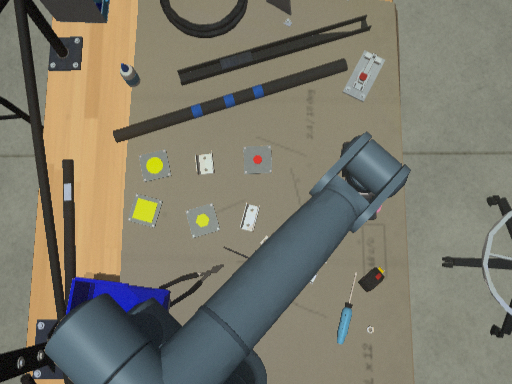

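```bash

python3 - <<'E'
from seg import *
im=cv2.imread("pics/side5.png")
for ce,st,m in comps(im,(0,120,90),(8,255,255)):
    if 220<ce[0]<320 and 180<ce[1]<300:
        print(ce.round(2),st,back("side",ce,6).round(1),back("side",ce+[-1.2,.5],6).round(1))
t=np.linspace(0,6.283,60,endpoint=False)
def cyl(x,y,z0,r,h):
    P=np.array([[x+r*np.cos(a),y+r*np.sin(a),z] for z in(z0,z0+h) for a in t]); return P
uv=proj("side",cyl(496.8,-311.5,398.3-180-22-.5,13,44)); print(uv.min(0),uv.max(0), "pred bbox")
E
```

```text
[293.12 211.48] [289 202  10  20 171] [[692.3  14.8   6. ]] [[687.7  13.6   6. ]]
[287.84 231.19] [284 229   9   5  37] [[626.  -75.4   6. ]] [[621.9 -76.3   6. ]]
[284.06618993 198.0772414 ] [297.84506926 223.52381241] pred bbox
```

>>> arm_command(
  motion=[
    [0,0,0,0.3,0.16,0,1],
    [0,0,0,0.8,0.44,0,1],
    [0,0,0,0.95,0.5,0,1],
    [0,0,0,0.95,0.5,0,1],
    [0,0,0,0.95,0.5,0,1],
    [0,0,0,0.95,0.5,0,1],
    [0,0,0,0.95,0.5,0,1],
    [0,0,0,0.95,0.5,0,1],
    [0,0,0,0.7,0.4,0,1],
    [0,0,0,0.25,0.21,0,1],
  ],
)

```text
clock: 8.15
position: [623.2, -76.2, 394.4]
tool_rot: [[-0.003, 1.0, -0.002], [1.0, 0.003, 0.001], [0.001, -0.002, -1.0]]
contact_force: [0.5, 0.5, -1.3]
opening: 0.269
```

>>> arm_command(
  motion=[
    [0,0,0,0,0,0.3,1],
    [0,0,0,0,0,0.9,1],
    [0,0,0,0,0,0.9,1],
    [0,0,0,0,0,0.9,1],
    [0,0,0,0,0,0.9,1],
    [0,0,0,0,0,0.8,1],
    [0,0,0,0,0,0.6,1],
    [0,0,0,0,0,0.3,1],
    [0,0,0,0,0,0,1],
  ],
)

```text
clock: 9.05
position: [621.7, -79.3, 225.7]
tool_rot: [[0.001, 1.0, -0.004], [1.0, -0.001, 0.001], [0.001, -0.004, -1.0]]
contact_force: [-0.8, -0.5, 0.4]
opening: 0.275
```

```bash

python3 - <<'E'
from look import *
s=manip.state();p=np.array(s["position"]);print(p,s["contact_force"])
look("side","6",[p[0],p[1],p[2]-180])
look("top","6",[623,-79,50])
E
```

```text
[621.7222133  -79.32682781 225.66279639] [-0.79494539 -0.48125096  0.42121919]
side 6 origin 247 189
top 6 origin 216 125
```

View pics/side6c.png

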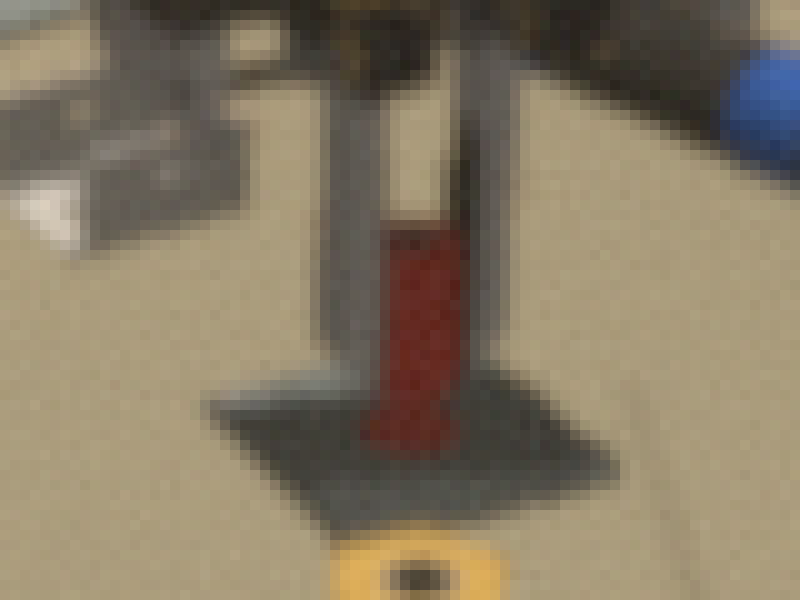

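View pics/top6c.png

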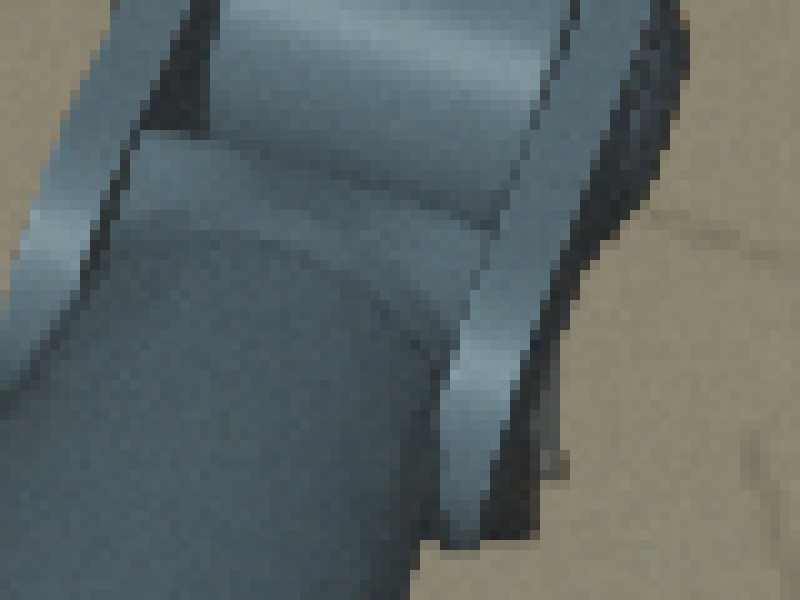

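>>> arm_command(
  motion=[
    [0,0,0,0,0.02,0.2,1],
    [0,0,0,0,0,0.2,1],
    [0,0,0,0,0,0.1,1],
    [0,0,0,0,0,0,1],
    [0,0,0,0,0,0,1],
  ],
)

```text
clock: 9.65
position: [623.4, -78.7, 212.6]
tool_rot: [[-0.0, 1.0, 0.0], [1.0, 0.0, -0.0], [-0.0, 0.0, -1.0]]
contact_force: [0.0, -0.2, -0.8]
opening: 0.272
```

>>> arm_command(
  motion=[
    [0,0,0,0,0,0.06,1],
    [0,0,0,0,0,0,1],
  ],
)

```text
clock: 9.85
position: [623.3, -78.7, 210.8]
tool_rot: [[-0.0, 1.0, -0.0], [1.0, 0.0, 0.0], [0.0, -0.0, -1.0]]
contact_force: [-0.2, -0.1, -0.9]
opening: 0.274
```

>>> arm_command(
  motion=[
    [0,0,0,0,0,0.04,1],
    [0,0,0,0,0,0,1],
  ],
)

```text
clock: 10.05
position: [623.4, -78.7, 209.7]
tool_rot: [[0.0, 1.0, 0.0], [1.0, -0.0, -0.0], [-0.0, 0.0, -1.0]]
contact_force: [0.4, -0.5, -0.6]
opening: 0.274
```

>>> arm_command(
  motion=[
    [0,0,0,0,0,0.03,1],
    [0,0,0,0,0,0,1],
  ],
)

```text
clock: 10.25
position: [623.5, -78.8, 209.6]
tool_rot: [[-0.0, 1.0, -0.0], [1.0, 0.0, -0.0], [-0.0, -0.0, -1.0]]
contact_force: [-1.9, -0.1, 5.8]
opening: 0.271
```

>>> arm_command(
  motion=[
    [0,0,0,0,0,0.03,1],
    [0,0,0,0,0,0,1],
  ],
)

```text
clock: 10.45
position: [623.6, -78.7, 209.6]
tool_rot: [[-0.0, 1.0, -0.001], [1.0, 0.0, -0.0], [-0.0, -0.001, -1.0]]
contact_force: [-4.8, 1.5, 11.8]
opening: 0.272
```

>>> arm_command(
  motion=[
    [0,0,0,0,0,-0.05,1],
    [0,0,0,0,0,0,0.6],
    [0,0,0,0,0,0,0.4],
    [0,0,0,0,0,0,0.2],
    [0,0,0,0,0,0,0],
    [0,0,0,0,0,-0.5,0],
    [0,0,0,0,0,-1,0],
    [0,0,0,0,0,-1,0],
    [0,0,0,0,0,-1,0],
    [0,0,0,0,0,0,0],
  ],
)

```text
clock: 11.45
position: [624.9, -79.1, 320.9]
tool_rot: [[-0.0, 1.0, 0.01], [1.0, 0.0, -0.003], [-0.003, 0.01, -1.0]]
contact_force: [1.0, 0.3, 1.1]
opening: 0.99
```

```bash

python3 - <<'E'
from look import *
look("side","7",[560,-200,60],half=(60,75),f=4)
look("top","7",[496,-310,80],half=(20,20),f=20)
im=cv2.imread("pics/top7.png");cv2.imwrite("pics/top7d.png",cv2.resize(im[130:230,230:390],None,fx=5,fy=5))
E
```

```text
side 7 origin 229 167
top 7 origin 320 177
```

View pics/side7c.png

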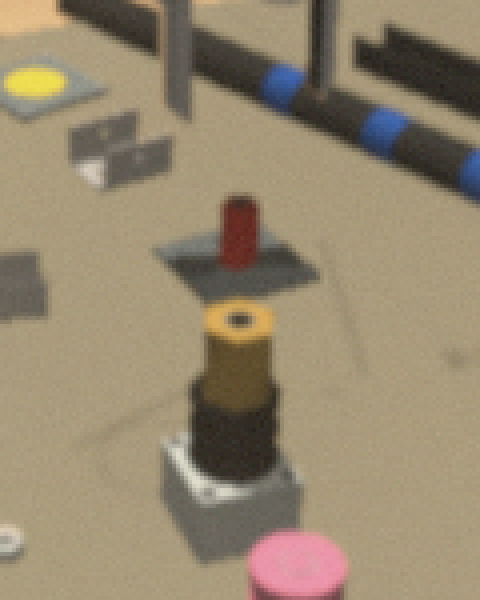

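View pics/top7c.png

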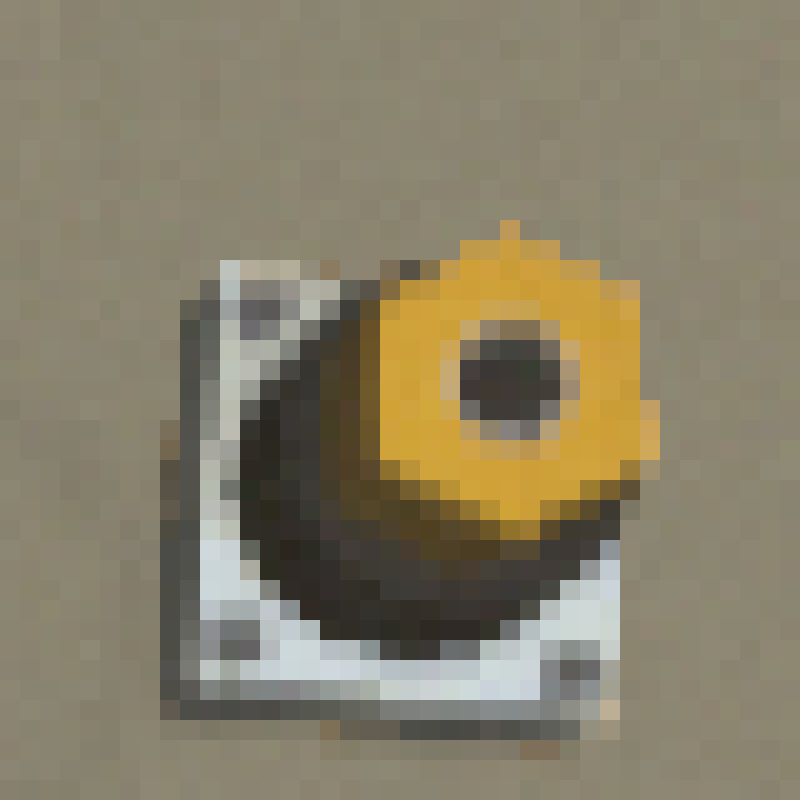

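View pics/top7d.png

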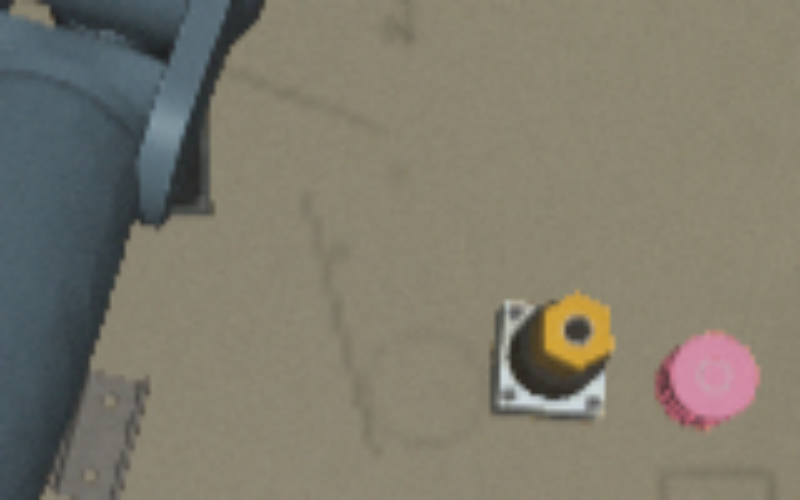

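```bash

cat > fithex.py <<'E'
from seg import *
from scipy.optimize import minimize
def fit(im,c,z,lo,hi,near,nsides,apothem,x0,y0,fill=True):
    hsv=cv2.cvtColor(im,cv2.COLOR_BGR2HSV); m=cv2.inRange(hsv,np.array(lo),np.array(hi))
    u,v=map(int,near); w=14
    x1,y1=u-w,v-w; sub=m[y1:v+w,x1:u+w]
    if fill:
        cn,_=cv2.findContours(sub,0,2); big=max(cn,key=cv2.contourArea); sub=np.zeros_like(sub); cv2.drawContours(sub,[big],-1,255,-1)
    S=8; tgt=cv2.GaussianBlur(sub.astype(np.float32)/255,(0,0),.7)
    R=apothem/np.cos(np.pi/nsides)
    def cost(p):
        a=np.deg2rad(p[2])+np.pi/nsides+np.arange(nsides)*2*np.pi/nsides
        P=np.c_[p[0]+R*np.cos(a),p[1]+R*np.sin(a),np.full(nsides,z)]
        uv=(proj(c,P)-[x1,y1]+.5)*S
        big=np.zeros((2*w*S,2*w*S),np.uint8); cv2.fillPoly(big,[np.round(uv*16).astype(np.int32)],255,shift=4)
        r=cv2.GaussianBlur(cv2.resize(big,(2*w,2*w),interpolation=cv2.INTER_AREA).astype(np.float32)/255,(0,0),.7)
        return float(((r-tgt)**2).sum())
    best=None
    for th in np.arange(0,360/nsides,7.5):
        r=minimize(cost,[x0,y0,th],method="Nelder-Mead",options=dict(initial_simplex=[[x0,y0,th],[x0+4,y0,th],[x0,y0+4,th],[x0,y0,th+6]],xatol=.05,fatol=1e-3))
        if best is None or r.fun<best.fun: best=r
    return best.x.round(2),round(best.fun,2)
E
python3 - <<'E'
from fithex import *
im=cv2.imread("pics/top7.png"); im0=cv2.imread("pics/top0.png")
print("hex",fit(im,"top",132,(16,120,145),(30,255,255),(345,196),6,18,496,-311))
Y=((22,120,130),(34,255,255))
print("tile hex",fit(im0,"top",6,*Y,(202,220),6,18,443,79))
print("tile sq",fit(im0,"top",6,*Y,(144,210),4,30,472,247))
print("tile disc",fit(im0,"top",6,*Y,(154,165),32,25,606,224))
E
```

```text
hex (array([ 493.9 , -313.86,   33.71]), np.float64(0.9))
tile hex (array([443.03,  78.74,  14.48]), np.float64(0.46))
tile sq (array([472.51, 247.58, -14.92]), np.float64(0.8))
tile disc (array([606.03, 224.  ,   6.38]), np.float64(0.65))
```

```bash

python3 - <<'E'
from fithex import *
im=cv2.imread("pics/side7.png")
print(back("side",[[288.5,246.5],[287.3,246.5]],132))
r=fit(im,"side",132,(14,110,150),(30,255,255),(288,246),6,18,496,-311);print(r, proj("side",[[*r[0][:2],132]]))
p=proj("side",[[*r[0][:2],132]])[0]; print(back("side",p-[1.2,0],132))
# knob on tile, top of knob from side
for ce,st,m in comps(im,(0,120,60),(8,255,255)):
    if 260<ce[0]<310 and 200<ce[1]<250: print("knob",ce,st)
t=np.linspace(0,6.283,60)
P=np.array([[623.5+13*np.cos(a),-78.7+13*np.sin(a),z] for z in(6,50) for a in t]);q=proj("side",P);print(q.min(0),q.max(0))
P=np.array([[623.5,-78.7,6],[623.5,-78.7,50]]);print(proj("side",P))
E
```

```text
[[ 495.53412239 -310.06185549  132.        ]
 [ 493.25476125 -309.00895779  132.        ]]
(array([ 495.07, -309.94,   29.77]), np.float64(1.42)) [[288.27681022 246.52210004]]
[[ 492.79081982 -308.88718452  132.        ]]
knob [288.384 225.544] [284 218   9  16 125]
[282.76820534 215.39098891] [293.06746875 234.53273985]
[[287.59772841 231.98485962]
 [288.15785441 217.8065868 ]]
```

>>> arm_command(
  motion=[
    [0,0,0.822,0,0,-0.5,0],
    [0,0,0.822,0,0,-0.5,0],
    [0,0,0.822,0,0,-0.5,0],
    [0,0,0.822,0,0,-0.5,0],
    [0,0,0,-0.5,0,0,0],
    [0,0,0,-1,0,0,0],
    [0,0,0,-1,0,0,0],
    [0,0,0,-1,0,0,0],
    [0,0,0,-1,0,0,0],
    [0,0,0,-1,0,0,0],
  ],
)

```text
clock: 12.55
position: [548.6, -228.1, 371.9]
tool_rot: [[0.441, 0.898, -0.003], [0.898, -0.441, 0.002], [0.0, -0.004, -1.0]]
contact_force: [-0.1, 0.6, -0.4]
opening: 0.999
```

>>> arm_command(
  motion=[
    [0,0,0,-1,0,0,0],
    [0,0,0,-1,0,0,0],
    [0,0,0,-0.8,0,0,0],
    [0,0,0,-0.4,0,0,0],
    [0,0,0,0,0,0,0],
    [0,0,0,0,0,0,0],
  ],
)

```text
clock: 13.15
position: [507.5, -312.4, 373.4]
tool_rot: [[0.443, 0.897, -0.001], [0.897, -0.443, 0.001], [0.001, -0.001, -1.0]]
contact_force: [0.5, -0.0, -0.3]
opening: 1.001
```

>>> arm_command(
  motion=[
    [0,0,0,-0.17,-0.42,0,0],
    [0,0,0,0,0,0.4,0],
    [0,0,0,0,0,0.7,0],
    [0,0,0,0,0,0.7,0],
    [0,0,0,0,0,0.6,0],
    [0,0,0,0,0,0.3,0],
    [0,0,0,0,0,0,0],
    [0,0,0,0,0,0,0],
  ],
)

```text
clock: 13.95
position: [494.5, -311.5, 293.6]
tool_rot: [[0.443, 0.897, 0.0], [0.897, -0.443, -0.0], [-0.0, 0.001, -1.0]]
contact_force: [0.3, -0.2, -0.5]
opening: 1.002
```

```bash

python3 - <<'E'
from look import *
s=manip.state();print(s["position"],s["contact_force"])
look("side","8",[496,-310,110])
E
```

```text
[ 494.5430607  -311.50039588  293.64882471] [ 0.31811266 -0.21340252 -0.47111929]
side 8 origin 248 225
```

View pics/side8c.png

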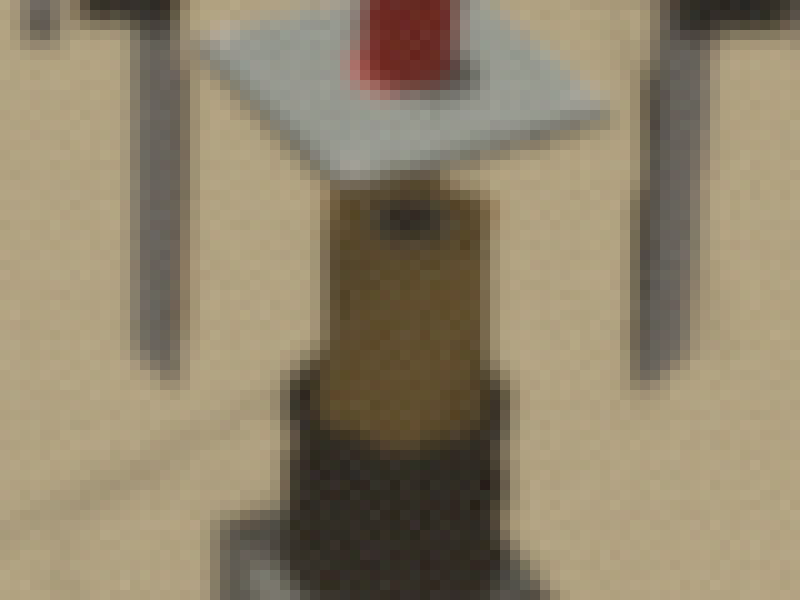

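>>> arm_command(
  motion=[
    [0,0,0,0,0,0.06,0],
    [0,0,0,0,0,0,0.5],
    [0,0,0,0,0,0,0.5],
    [0,0,0,0,0,0,0.5],
    [0,0,0,0,0,0,0.56],
    [0,0,0,0,0,0,0.6],
    [0,0,0,0,0,0,0.64],
    [0,0,0,0,0,0,1],
    [0,0,0,0,0,0,1],
    [0,0,0,0,0,0,1],
  ],
)

```text
clock: 15.0
position: [494.1, -311.7, 291.5]
tool_rot: [[0.443, 0.896, -0.0], [0.896, -0.443, 0.0], [-0.0, -0.0, -1.0]]
contact_force: [-0.7, 0.3, -0.3]
opening: 0.39
```

>>> arm_command(
  motion=[
    [0,0,0,0,0,-0.1,1],
    [0,0,0,0,0,-0.4,1],
    [0,0,0,0,0,-0.8,1],
    [0,0,0,0,0,-0.8,1],
    [0,0,0,0,0,-0.4,1],
    [0,0,0,0,0,0,1],
  ],
)

```text
clock: 15.6
position: [494.5, -312.0, 369.2]
tool_rot: [[0.443, 0.896, 0.003], [0.896, -0.443, -0.003], [-0.001, 0.005, -1.0]]
contact_force: [0.2, 0.9, -1.8]
opening: 0.391
```

```bash

python3 - <<'E'
from look import *
s=manip.state();print(s["position"],s["contact_force"])
look("side","9",[496,-310,130],half=(40,50),f=6)
look("top","9",[623,-79,50])
E
```

```text
[ 494.51511885 -312.00473309  369.21491711] [ 0.22031862  0.92051428 -1.83116295]
side 9 origin 248 197
top 9 origin 216 125
```

View pics/side9c.png

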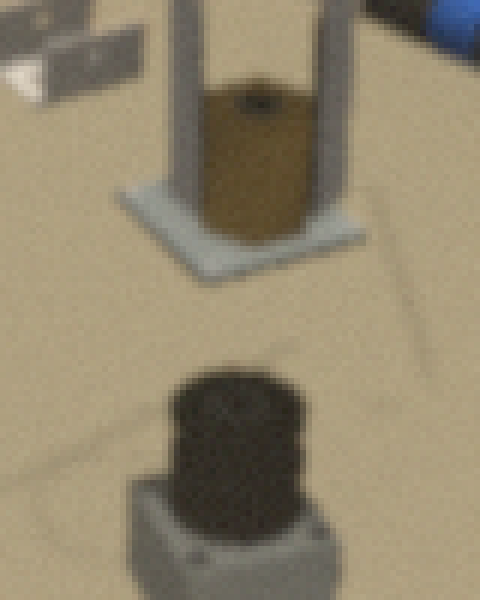

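View pics/top9c.png

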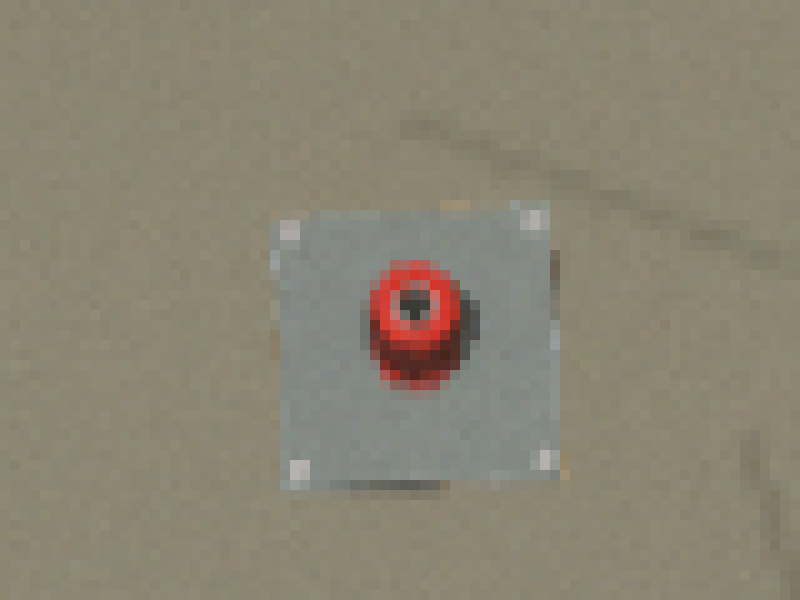

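```bash

python3 - <<'E'
from look import *
print(back("top",[257.0,155.0],50), back("top",[257.19,159.02],6))
im=cv2.imread("pics/top9.png"); print(im[152:166,257].tolist())
i0=cv2.imread("pics/top0.png"); print(i0[152:166,257].tolist())
q=proj("top",[[623.5,-78.7,50],[623.5,-78.7,6],[610.5,-78.7,6]]);print(q)
E
```

```text
[[624.18031999 -80.26318347  50.        ]] [[622.76109837 -80.23156793   6.        ]]
[[43, 53, 211], [99, 103, 152], [78, 81, 84], [55, 59, 59], [51, 57, 56], [75, 81, 148], [61, 69, 202], [46, 56, 165], [35, 47, 102], [37, 42, 82], [33, 39, 82], [62, 69, 148], [116, 123, 138], [133, 137, 132]]
[[125, 128, 123], [120, 127, 121], [122, 132, 123], [73, 82, 184], [41, 51, 201], [46, 51, 204], [43, 54, 200], [43, 54, 200], [45, 54, 199], [41, 52, 200], [43, 52, 200], [53, 64, 164], [111, 116, 132], [125, 131, 123]]
[[256.45233984 155.2334348 ]
 [256.66995988 158.77659189]
 [256.66418403 163.08881348]]
```

>>> arm_command(
  motion=[
    [0,0,0,0.4,-0.27,0,1],
    [0,0,0,0.8,-0.54,0,1],
    [0,0,0,0.8,-0.54,0,1],
    [0,0,0,0.8,-0.54,0,1],
    [0,0,0,0.8,-0.54,0,1],
    [0,0,0,0.8,-0.54,0,1],
    [0,0,0,0.8,-0.54,0,1],
    [0,0,0,0.8,-0.54,0,1],
    [0,0,0,0.8,-0.54,0,1],
    [0,0,0,0.8,-0.54,0,1],
  ],
)

```text
clock: 16.7
position: [456.0, -37.1, 365.1]
tool_rot: [[0.443, 0.897, -0.002], [0.897, -0.443, 0.001], [-0.0, -0.003, -1.0]]
contact_force: [0.7, 0.4, -0.9]
opening: 0.389
```

>>> arm_command(
  motion=[
    [0,0,0,0.8,-0.54,0,1],
    [0,0,0,0.8,-0.54,0,1],
    [0,0,0,0.8,-0.54,0,1],
    [0,0,0,0.8,-0.54,0,1],
    [0,0,0,0.15,-0.07,0,1],
    [0,0,0.8,0,0,0,1],
    [0,0,0.8,0,0,0,1],
    [0,0,0.8,0,0,0,1],
    [0,0,0,0,0,0,1],
    [0,0,0,0,0,0,1],
  ],
)

```text
clock: 17.7
position: [441.5, 80.4, 366.0]
tool_rot: [[0.712, 0.702, -0.001], [0.702, -0.712, -0.0], [-0.001, -0.001, -1.0]]
contact_force: [0.2, 0.7, -0.9]
opening: 0.391
```

>>> arm_command(
  motion=[
    [0,0,0,0.045,0.02,0.3,1],
    [0,0,0,0,0,0.8,1],
    [0,0,0,0,0,0.9,1],
    [0,0,0,0,0,0.9,1],
    [0,0,0,0,0,0.8,1],
    [0,0,0,0,0,0.6,1],
    [0,0,0,0,0,0.4,1],
    [0,0,0,0,0,0.17,1],
    [0,0,0,0,0,0,1],
    [0,0,0,0,0,0,1],
  ],
)

```text
clock: 18.7
position: [443.6, 81.1, 221.2]
tool_rot: [[0.713, 0.701, 0.002], [0.701, -0.713, -0.0], [0.001, 0.001, -1.0]]
contact_force: [-0.1, 0.2, -1.7]
opening: 0.389
```

```bash

python3 - <<'E'
from look import *
s=manip.state();print(s["position"],s["contact_force"])
look("side","10",[443,80,40])
print(proj("side",[[442.3,80.3,6]]))
E
```

```text
[443.6150711   81.13421125 221.17488092] [-0.06348255  0.17848515 -1.73508461]
side 10 origin 163 178
[[204.02743544 219.26496945]]
```

View pics/side10c.png

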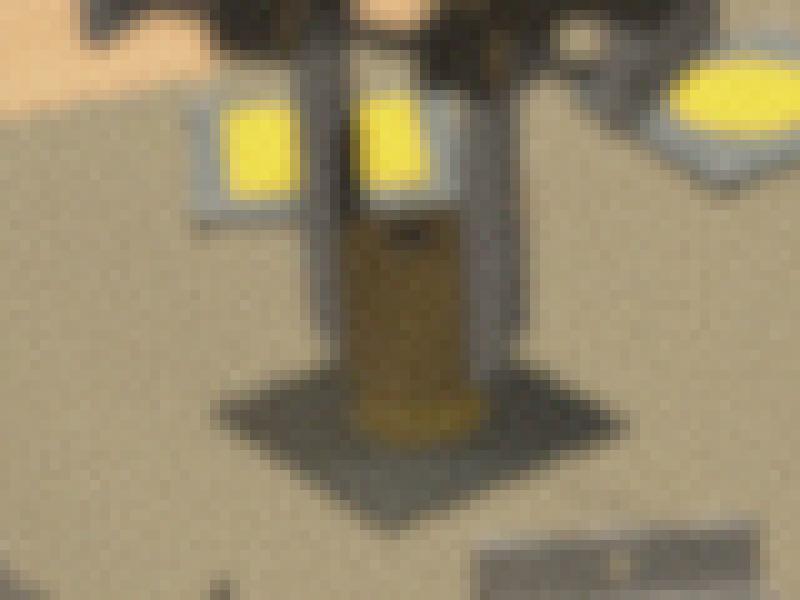

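```bash

python3 - <<'E'
from look import *
print(proj("side",[[442.3,80.3,6],[443.6,81.1,61.6],[443.6,81.1,17.6]]))
E
```

```text
[[204.02743544 219.26496945]
 [203.45216554 201.61121075]
 [204.17942756 215.45764522]]
```

>>> arm_command(
  motion=[
    [0,0,0,-0.02,-0.015,0.2,1],
    [0,0,0,0,0,0.1,1],
    [0,0,0,0,0,0,1],
    [0,0,0,0,0,0.04,1],
    [0,0,0,0,0,0,1],
  ],
)

```text
clock: 19.25
position: [442.4, 81.1, 210.2]
tool_rot: [[0.713, 0.701, -0.0], [0.701, -0.713, 0.0], [-0.0, -0.0, -1.0]]
contact_force: [-0.1, -0.5, -1.6]
opening: 0.389
```

>>> arm_command(
  motion=[
    [0,0,0,0,0,0.04,1],
    [0,0,0,0,0,0,1],
  ],
)

```text
clock: 19.45
position: [442.6, 81.1, 209.5]
tool_rot: [[0.713, 0.701, -0.0], [0.701, -0.713, -0.0], [-0.0, -0.0, -1.0]]
contact_force: [-2.6, -0.5, 4.5]
opening: 0.387
```

Contact. Release and rise.

>>> arm_command(
  motion=[
    [0,0,0,0,0,0,0.5],
    [0,0,0,0,0,0,0.4],
    [0,0,0,0,0,0,0.2],
    [0,0,0,0,0,0,0],
    [0,0,0,0,0,0,0],
    [0,0,0,0,0,-0.4,0],
    [0,0,0,0,0,-1,0],
    [0,0,0,0,0,-1,0],
    [0,0,0,0,0,-1,0],
    [0,0,0,0,0,-0.6,0],
  ],
)

```text
clock: 20.45
position: [442.8, 81.1, 332.5]
tool_rot: [[0.713, 0.701, 0.004], [0.701, -0.713, -0.0], [0.003, 0.003, -1.0]]
contact_force: [0.3, -0.1, 0.5]
opening: 0.996
```

```bash

python3 - <<'E'
from look import *
look("side","11",[496,-310,60])
look("top","11",[496,-310,60],half=(20,20),f=20)
E
```

```text
side 11 origin 247 244
top 11 origin 319 178
```

View pics/side11c.png

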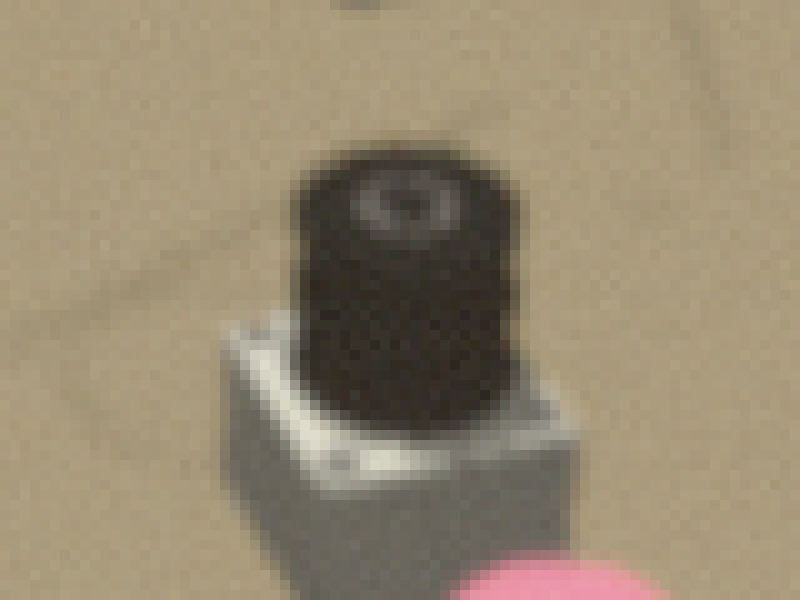

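View pics/top11c.png

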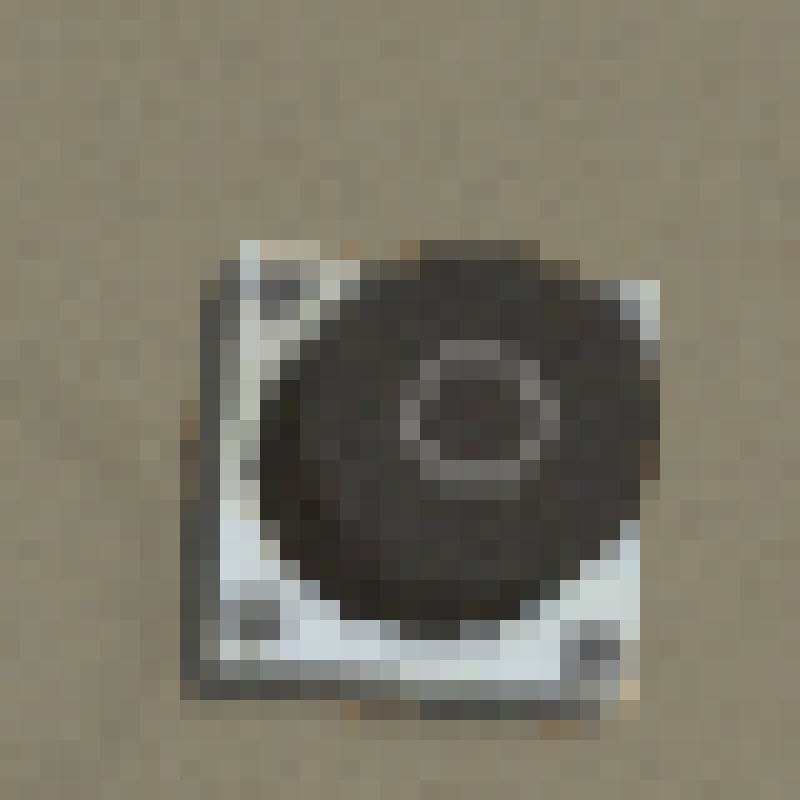

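```bash

python3 - <<'E'
from look import *
print(back("top",[342.5,198.4],88),back("side",[[287.5,264],[287.2,264.7]],88))
# block corners, top face z=44, top view
c=(np.array([[240,250],[218,660],[638,680],[655,285]])/20)+[319-.5,178-.5]
b=back("top",c,44);print(b, b.mean(0))
for i in range(4):
    d=b[(i+1)%4]-b[i];print(np.hypot(*d[:2]),np.degrees(np.arctan2(d[1],d[0])))
s=(np.array([[225,325],[325,490],[580,430]])/10)+[247-.5,244-.5]
b=back("side",s,44);print(b,(b[0]+b[2])/2)
for i in range(2):
    d=b[(i+1)]-b[i];print(np.hypot(*d[:2]),np.degrees(np.arctan2(d[1],d[0])))
E
```

```text
[[ 492.89559144 -313.67598868   88.        ]] [[ 494.70981432 -310.30610801   88.        ]
 [ 492.9101903  -312.29223885   88.        ]]
[[ 523.5996362  -287.72262787   44.        ]
 [ 465.34692487 -283.2160736    44.        ]
 [ 462.53047583 -341.68987597   44.        ]
 [ 518.53903278 -345.84413882   44.        ]] [ 492.50401742 -314.61817906   44.        ]
58.42676962443661 175.57628714472162
58.541591615094646 -92.75757720972672
56.16241048114445 -4.2419709802008
58.34140675872391 85.02384205713277
[[ 467.05876096 -278.95095218   44.        ]
 [ 460.53460383 -339.11736972   44.        ]
 [ 519.36510717 -344.07994805   44.        ]] [ 493.21193407 -311.51545012   44.        ]
60.519107935097786 -96.18869856100265
59.03943857121652 -4.821703729860202
```

>>> arm_command(
  motion=[
    [0,0,-0.858,0,0,0,0],
    [0,0,-0.858,0,0,0,0],
    [0,0,-0.858,0,0,0,0],
    [0,0,-0.858,0,0,0,0],
    [0,0,-0.858,0,0,0,0],
    [0,0,-0.858,0,0,0,0],
    [0,0,0,-0.5,0.1,0,0],
    [0,0,0,-1,0.2,0,0],
    [0,0,0,-1,0.2,0,0],
    [0,0,0,-1,0.2,0,0],
  ],
)

```text
clock: 21.55
position: [455.0, -26.1, 328.0]
tool_rot: [[0.075, 0.997, -0.002], [0.997, -0.075, 0.001], [0.0, -0.002, -1.0]]
contact_force: [0.5, -0.5, -0.2]
opening: 1.005
```

>>> arm_command(
  motion=[
    [0,0,0,-1,0.2,0,0],
    [0,0,0,-1,0.2,0,0],
    [0,0,0,-1,0.2,0,0],
    [0,0,0,-1,0.2,0,0],
    [0,0,0,-1,0.2,0,0],
    [0,0,0,-1,0.2,0,0],
    [0,0,0,-1,0.2,0,0],
    [0,0,0,-1,0.2,0,0],
    [0,0,0,-1,0.2,0,0],
    [0,0,0,-0.45,0.14,0,0],
  ],
)

```text
clock: 22.55
position: [491.8, -314.1, 328.0]
tool_rot: [[0.077, 0.997, -0.001], [0.997, -0.077, 0.001], [0.001, -0.001, -1.0]]
contact_force: [-0.5, -0.0, 0.6]
opening: 0.999
```

>>> arm_command(
  motion=[
    [0,0,0,0,0,0,0],
    [0,0,0,0,0,0,0],
  ],
)

```text
clock: 22.75
position: [492.0, -311.5, 328.3]
tool_rot: [[0.075, 0.997, -0.001], [0.997, -0.075, 0.002], [0.001, -0.001, -1.0]]
contact_force: [0.5, 0.1, -0.8]
opening: 1.003
```

>>> arm_command(
  motion=[
    [0,0,0,-0.023,0.018,0.4,0],
    [0,0,0,0,0,0.7,0],
    [0,0,0,0,0,0.7,0],
    [0,0,0,0,0,0.5,0],
    [0,0,0,0,0,0.3,0],
    [0,0,0,0,0,0.08,0],
    [0,0,0,0,0,0,0],
    [0,0,0,0,0,0,0],
  ],
)

```text
clock: 23.55
position: [492.9, -313.3, 249.6]
tool_rot: [[0.075, 0.997, 0.001], [0.997, -0.075, -0.001], [-0.001, 0.001, -1.0]]
contact_force: [0.9, -0.3, -0.2]
opening: 0.999
```

```bash

python3 - <<'E'
from look import *
s=manip.state();print(s["position"],s["contact_force"])
look("side","12",[496,-310,66])
E
```

```text
[ 492.91302201 -313.25235941  249.56620268] [ 0.90415417 -0.28820509 -0.16387123]
side 12 origin 247 242
```

View pics/side12c.png

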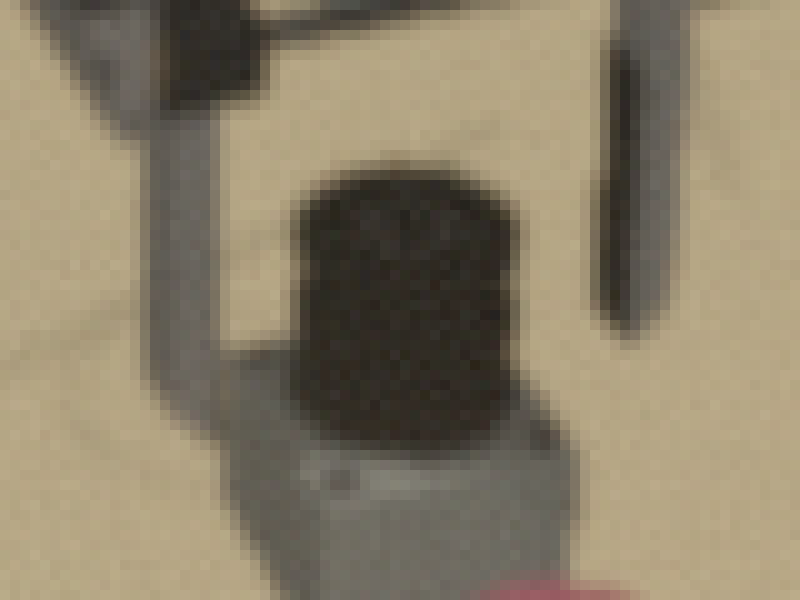

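>>> arm_command(
  motion=[
    [0,0,0,0.03,0,0.05,0],
    [0,0,0,0,0,0,0.35],
    [0,0,0,0,0,0,0.35],
    [0,0,0,0,0,0,0.4],
    [0,0,0,0,0,0,0.44],
    [0,0,0,0,0,0,0.48],
    [0,0,0,0,0,0,1],
    [0,0,0,0,0,0,1],
    [0,0,0,0,0,0,1],
    [0,0,0,0,0,0,1],
  ],
)

```text
clock: 24.6
position: [492.6, -312.1, 247.1]
tool_rot: [[0.075, 0.997, -0.0], [0.997, -0.075, 0.0], [0.0, -0.0, -1.0]]
contact_force: [-0.3, -0.7, 0.2]
opening: 0.526
```

>>> arm_command(
  motion=[
    [0,0,0,0,0,-0.1,1],
    [0,0,0,0,0,-0.4,1],
    [0,0,0,0,0,-0.8,1],
    [0,0,0,0,0,-0.8,1],
    [0,0,0,0,0,-0.8,1],
    [0,0,0,0,0,-0.4,1],
    [0,0,0,0,0,0,1],
  ],
)

```text
clock: 25.3
position: [493.0, -312.4, 348.7]
tool_rot: [[0.075, 0.997, 0.003], [0.997, -0.075, -0.003], [-0.003, 0.004, -1.0]]
contact_force: [-0.9, -0.7, -1.6]
opening: 0.53
```

```bash

python3 - <<'E'
from look import *
s=manip.state();print(s["position"],s["contact_force"],s["opening"]*94)
look("side","13",[496,-310,100],half=(40,50),f=6)
look("top","13",[442,80,50])
E
```

```text
[ 493.0405604  -312.43135334  348.65883152] [-0.86998449 -0.68619432 -1.63795974] 49.86220186097926
side 13 origin 248 209
top 13 origin 159 188
```

View pics/side13c.png

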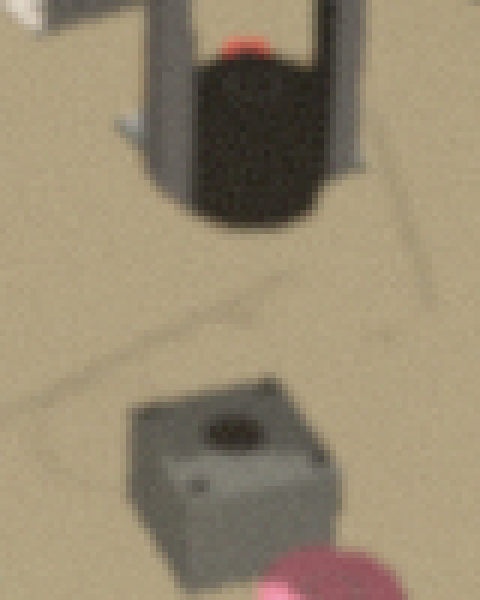

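View pics/top13c.png

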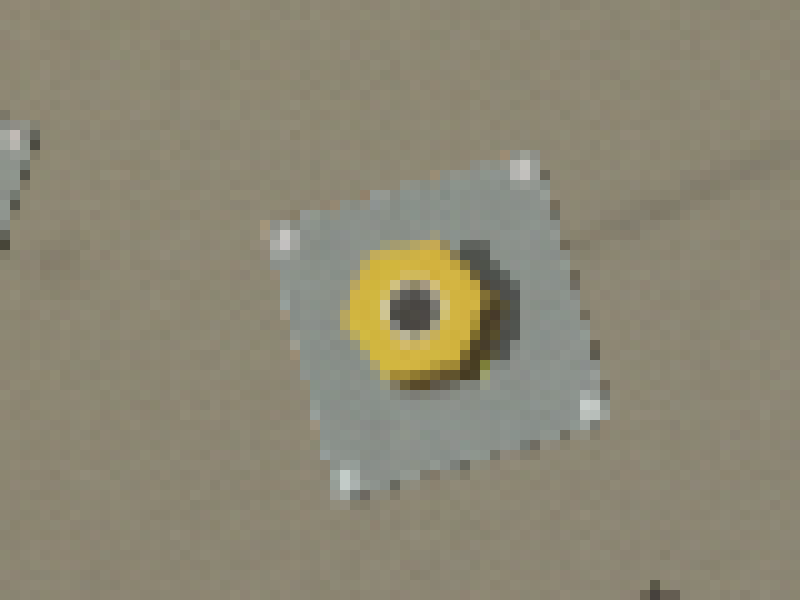

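```bash

python3 - <<'E'
from fithex import *
im=cv2.imread("pics/top13.png")
print(fit(im,"top",50,(16,120,130),(34,255,255),(200,218),6,18,443,80))
# hole
print(back("top",[159+41.2-.5,188+31-.5],50))
t=cv2.imread("pics/top0.png"); 
E
```

```text
(array([442.21,  79.45,  11.55]), np.float64(0.74))
[[442.02374367  79.94168711  50.        ]]
```

>>> arm_command(
  motion=[
    [0,0,0,0.4,0.05,0,1],
    [0,0,0,0.8,0.1,0,1],
    [0,0,0,1,0.14,0,1],
    [0,0,0,1,0.14,0,1],
    [0,0,0,1,0.14,0,1],
    [0,0,0,1,0.14,0,1],
    [0,0,0,1,0.14,0,1],
    [0,0,0,1,0.14,0,1],
    [0,0,0,1,0.14,0,1],
    [0,0,0,1,0.14,0,1],
  ],
)

```text
clock: 26.4
position: [550.9, -37.7, 344.6]
tool_rot: [[0.075, 0.997, -0.003], [0.997, -0.075, 0.001], [0.001, -0.003, -1.0]]
contact_force: [0.4, -1.6, -1.6]
opening: 0.527
```

>>> arm_command(
  motion=[
    [0,0,0,1,0.14,0,1],
    [0,0,0,1,0.14,0,1],
    [0,0,0,1,0.14,0,1],
    [0,0,0,1,0.14,0,1],
    [0,0,0,1,0.14,0,1],
    [0,0,0,1,0.14,0,1],
    [0,0,0,1,0.14,0,1],
    [0,0,0,1,0.1,0,1],
    [0,0,0,0.7,0.05,0,1],
    [0,0,0,0.26,0,0,1],
  ],
)

```text
clock: 27.4
position: [604.7, 228.0, 344.4]
tool_rot: [[0.073, 0.997, -0.003], [0.997, -0.073, -0.0], [-0.0, -0.003, -1.0]]
contact_force: [-0.1, 0.3, -2.9]
opening: 0.53
```

>>> arm_command(
  motion=[
    [0,0,0,0,0,0,1],
    [0,0,0,0,0,0,1],
  ],
)

```text
clock: 27.6
position: [605.1, 225.2, 345.4]
tool_rot: [[0.076, 0.997, -0.001], [0.997, -0.076, -0.001], [-0.001, -0.001, -1.0]]
contact_force: [0.0, -0.3, -2.5]
opening: 0.523
```

>>> arm_command(
  motion=[
    [0,0,0,0.015,0.015,0.4,1],
    [0,0,0,0,0,0.8,1],
    [0,0,0,0,0,0.9,1],
    [0,0,0,0,0,0.8,1],
    [0,0,0,0,0,0.6,1],
    [0,0,0,0,0,0.4,1],
    [0,0,0,0,0,0.25,1],
    [0,0,0,0,0,0,1],
    [0,0,0,0,0,0,1],
  ],
)

```text
clock: 28.5
position: [606.5, 226.2, 222.6]
tool_rot: [[0.075, 0.997, 0.002], [0.997, -0.075, 0.0], [0.0, 0.002, -1.0]]
contact_force: [-0.0, 0.1, -1.9]
opening: 0.531
```

```bash

python3 - <<'E'
from look import *
s=manip.state();p=np.array(s["position"]);print(p,s["contact_force"])
look("side","14",[605,225,40])
t=np.linspace(0,6.283,90)
P=np.array([[p[0]+25*np.cos(a),p[1]+25*np.sin(a),z] for z in(p[2]-203.1,p[2]-159.1) for a in t]);q=proj("side",P)
print("pulley bbox",q.min(0),q.max(0)); print(proj("side",[[606-.4,224+1.2,6]]))
E
```

```text
[606.46828667 226.16689713 222.58188683] [-0.02021242  0.07901407 -1.94196737]
side 14 origin 196 148
pulley bbox [229.01358453 167.97128333] [245.08398776 187.34670395]
[[237.13480274 187.85048305]]
```

View pics/side14c.png

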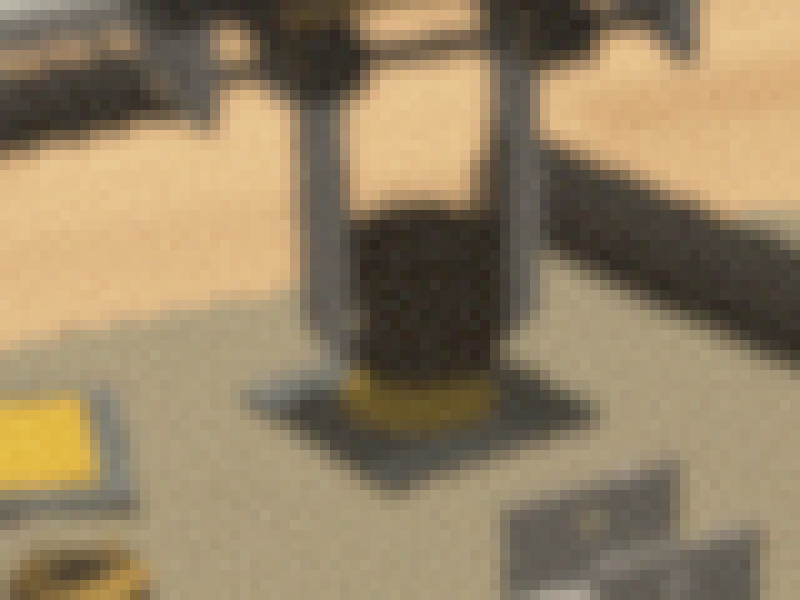

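>>> arm_command(
  motion=[
    [0,0,0,-0.01,-0.01,0.2,1],
    [0,0,0,0,0,0.15,1],
    [0,0,0,0,0,0,1],
    [0,0,0,0,0,0.03,1],
    [0,0,0,0,0,0,1],
  ],
)

```text
clock: 29.05
position: [605.6, 225.9, 210.2]
tool_rot: [[0.075, 0.997, -0.0], [0.997, -0.075, 0.0], [0.0, -0.0, -1.0]]
contact_force: [-0.3, -0.3, -3.3]
opening: 0.528
```

>>> arm_command(
  motion=[
    [0,0,0,0,0,0.03,1],
    [0,0,0,0,0,0,1],
  ],
)

```text
clock: 29.25
position: [605.7, 225.8, 209.4]
tool_rot: [[0.075, 0.997, 0.0], [0.997, -0.075, -0.0], [0.0, 0.0, -1.0]]
contact_force: [-0.4, 0.2, -3.0]
opening: 0.529
```

>>> arm_command(
  motion=[
    [0,0,0,0,0,0.03,1],
    [0,0,0,0,0,0,1],
  ],
)

```text
clock: 29.45
position: [605.8, 225.9, 209.2]
tool_rot: [[0.075, 0.997, -0.0], [0.997, -0.075, -0.0], [-0.0, -0.0, -1.0]]
contact_force: [-3.1, -0.5, 3.4]
opening: 0.528
```

>>> arm_command(
  motion=[
    [0,0,0,0,0,0,0.38],
    [0,0,0,0,0,0,0.25],
    [0,0,0,0,0,0,0.1],
    [0,0,0,0,0,0,0],
    [0,0,0,0,0,0,0],
    [0,0,0,0,0,-0.4,0],
    [0,0,0,0,0,-1,0],
    [0,0,0,0,0,-1,0],
    [0,0,0,0,0,-1,0],
    [0,0,0,0,0,-0.3,0],
  ],
)

```text
clock: 30.45
position: [606.7, 226.1, 324.5]
tool_rot: [[0.075, 0.997, 0.008], [0.997, -0.075, 0.001], [0.002, 0.007, -1.0]]
contact_force: [0.9, 0.9, 0.3]
opening: 1.002
```

```bash

python3 - <<'E'
from look import *
s=manip.state();print(s["position"])
look("side","15",[496,-310,30])
look("top","15",[496,-310,30],half=(20,20),f=20)
E
```

```text
[606.68721752 226.09724672 324.50138337]
side 15 origin 247 255
top 15 origin 317 180
```

View pics/side15c.png

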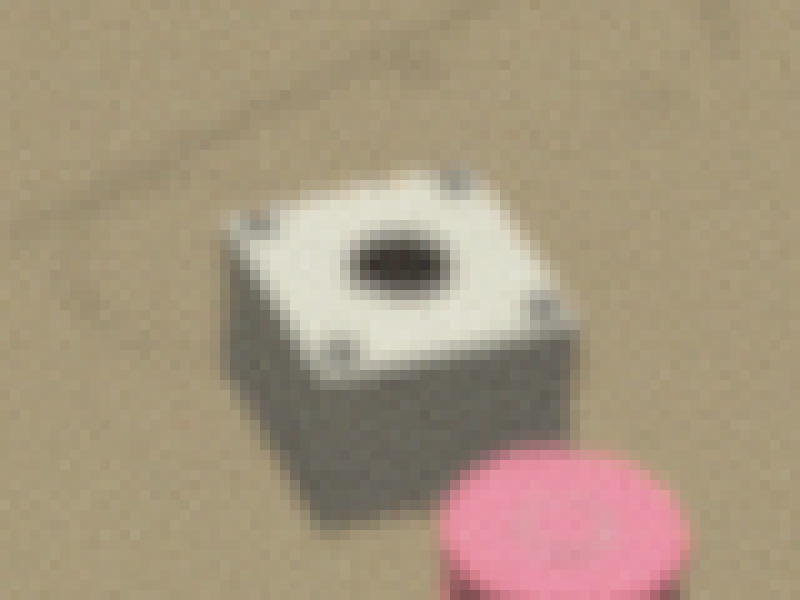

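View pics/top15c.png

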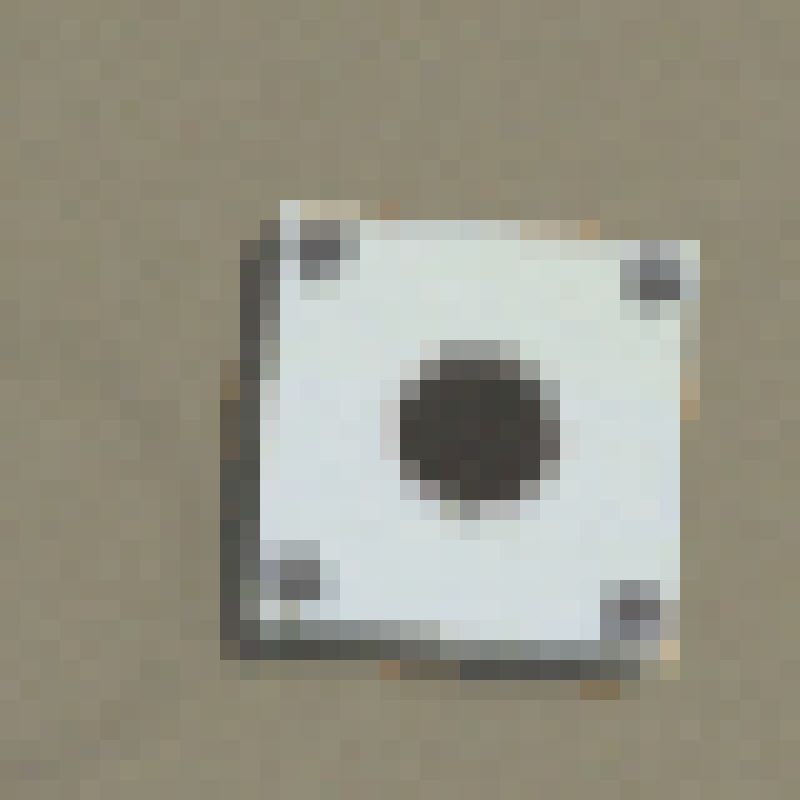

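```bash

python3 - <<'E'
from fithex import *
im=cv2.imread("pics/top15.png"); ims=cv2.imread("pics/side15.png")
print(im[200,310],im[200,332])
for vm in (165,180):print(fit(im,"top",44,(0,0,vm),(180,45,255),(340,201),4,30,492,-313))
print(fit(ims,"side",44,(0,0,180),(180,60,255),(286,282),4,30,492,-313))
c=np.array([[320,248],[652,276],[634,606],[296,578]])/20+[316.5,179.5]
b=back("top",c,44);print(b.mean(0));
for i in range(4):
    d=b[(i+1)%4]-b[i];print(np.hypot(*d[:2]),np.degrees(np.arctan2(d[1],d[0])))
E
```

```text
[113 134 138] [219 219 209]
(array([ 492.84, -314.12,   84.94]), np.float64(19.7))
(array([ 492.69, -313.63,   -4.03]), np.float64(35.61))
(array([ 493.99, -310.83,   -6.78]), np.float64(18.11))
[ 492.71899124 -314.31557969   44.        ]
46.64451725007553 -94.96808779785863
46.96692079356727 175.1554345194448
47.20883003527867 85.1953016052997
47.10371032638109 -5.531115870291525
```

>>> arm_command(
  motion=[
    [0,0,0.088,0,0,0,0],
    [0,0,0,-0.5,-0.05,0,0],
    [0,0,0,-1,-0.12,0,0],
    [0,0,0,-1,-0.12,0,0],
    [0,0,0,-1,-0.12,0,0],
    [0,0,0,-1,-0.12,0,0],
    [0,0,0,-1,-0.12,0,0],
    [0,0,0,-1,-0.12,0,0],
    [0,0,0,-1,-0.12,0,0],
    [0,0,0,-1,-0.12,0,0],
  ],
)

```text
clock: 31.55
position: [551.8, -27.3, 317.7]
tool_rot: [[0.088, 0.996, -0.003], [0.996, -0.088, 0.001], [0.0, -0.003, -1.0]]
contact_force: [-0.1, -0.1, -0.2]
opening: 1.002
```

>>> arm_command(
  motion=[
    [0,0,0,-1,-0.12,0,0],
    [0,0,0,-1,-0.12,0,0],
    [0,0,0,-1,-0.12,0,0],
    [0,0,0,-1,-0.12,0,0],
    [0,0,0,-1,-0.12,0,0],
    [0,0,0,-1,-0.12,0,0],
    [0,0,0,-1,-0.12,0,0],
    [0,0,0,-1,-0.12,0,0],
    [0,0,0,-1,-0.12,0,0],
    [0,0,0,-0.7,-0.1,0,0],
  ],
)

```text
clock: 32.55
position: [490.7, -314.2, 317.7]
tool_rot: [[0.089, 0.996, -0.002], [0.996, -0.089, 0.002], [0.001, -0.002, -1.0]]
contact_force: [0.3, 0.5, 0.2]
opening: 0.999
```

>>> arm_command(
  motion=[
    [0,0,0,0,0,0,0],
    [0,0,0,0,0,0,0],
    [0,0,0,0,0,0,0],
  ],
)

```text
clock: 32.85
position: [492.1, -311.5, 318.6]
tool_rot: [[0.087, 0.996, -0.001], [0.996, -0.087, 0.001], [0.001, -0.001, -1.0]]
contact_force: [0.1, -0.0, 0.8]
opening: 0.998
```

```bash

python3 - <<'E'
from look import *
s=manip.state();print(s["position"])
look("top","16",[540,160,30],half=(50,38),f=8)
E
```

```text
[ 492.1260166  -311.50392896  318.62202358]
top 16 origin 123 147
```

View pics/top16c.png

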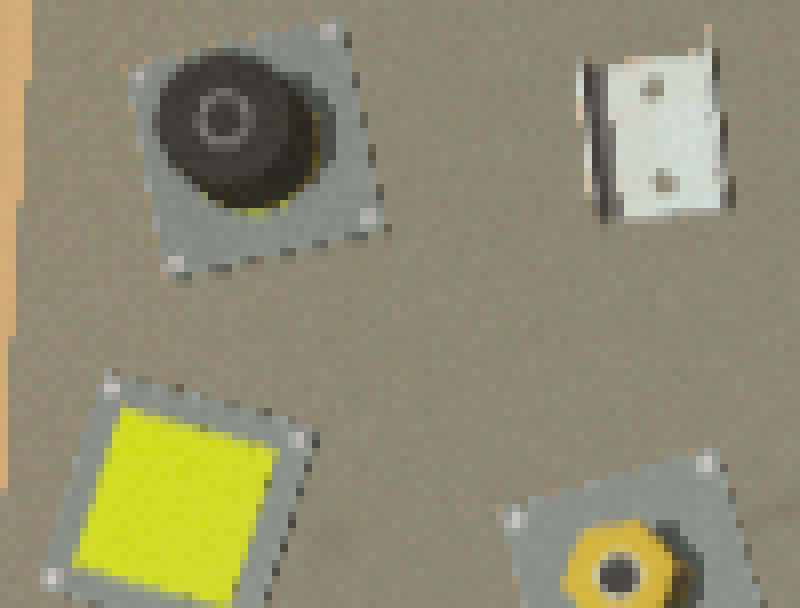

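```bash

python3 - <<'E'
from look import *
print(back("top",[150.4,161.4],50))
E
```

```text
[[606.21304941 225.1091387   50.        ]]
```

>>> arm_command(
  motion=[
    [0,0,0,-0.045,0,0.4,0],
    [0,0,0,0,0,0.8,0],
    [0,0,0,0,0,0.8,0],
    [0,0,0,0,0,0.7,0],
    [0,0,0,0,0,0.5,0],
    [0,0,0,0,0,0.3,0],
    [0,0,0,0,0,0.2,0],
    [0,0,0,0,0,0,0],
    [0,0,0,0,0,0,0],
  ],
)

```text
clock: 33.8
position: [492.6, -313.9, 209.2]
tool_rot: [[0.088, 0.996, 0.001], [0.996, -0.088, -0.001], [-0.001, 0.001, -1.0]]
contact_force: [0.6, -0.3, -0.6]
opening: 1.002
```

>>> arm_command(
  motion=[
    [0,0,0,0.02,0,0.17,0],
    [0,0,0,0,0,0,0],
    [0,0,0,0,0,0,0],
  ],
)

```text
clock: 34.1
position: [492.3, -313.0, 203.5]
tool_rot: [[0.088, 0.996, 0.0], [0.996, -0.088, -0.0], [-0.0, 0.0, -1.0]]
contact_force: [0.2, 0.1, 1.0]
opening: 1.003
```

```bash

python3 - <<'E'
from look import *
s=manip.state();print(s["position"],s["contact_force"])
look("side","17",[496,-310,30])
E
```

```text
[ 492.33672712 -313.04852809  203.492787  ] [0.18883139 0.08923973 1.0331337 ]
side 17 origin 247 255
```

View pics/side17c.png

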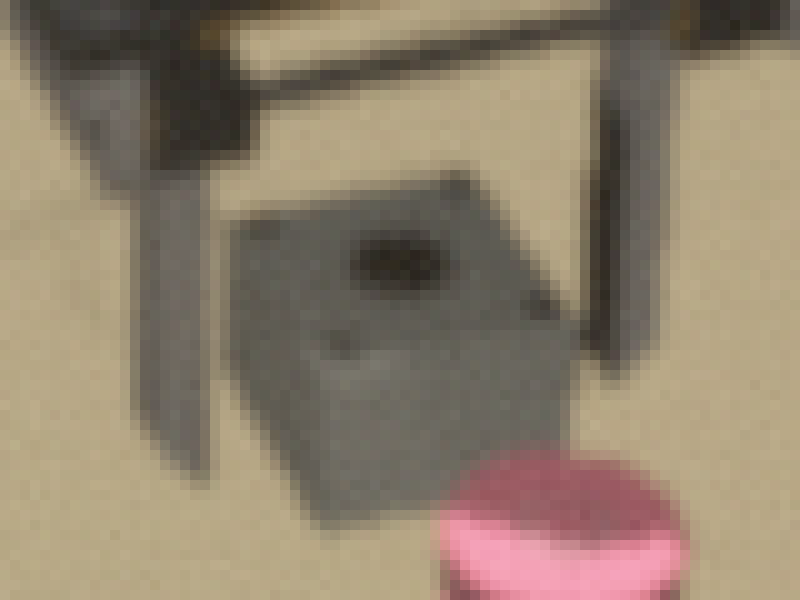

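>>> arm_command(
  motion=[
    [0,0,0,0,0,0,0.25],
    [0,0,0,0,0,0,0.25],
    [0,0,0,0,0,0,0.3],
    [0,0,0,0,0,0,0.34],
    [0,0,0,0,0,0,0.38],
    [0,0,0,0,0,0,1],
    [0,0,0,0,0,0,1],
    [0,0,0,0,0,0,1],
    [0,0,0,0,0,0,1],
    [0,0,0,0,0,0,1],
  ],
)

```text
clock: 35.15
position: [492.2, -313.1, 203.3]
tool_rot: [[0.088, 0.996, -0.001], [0.996, -0.088, 0.0], [0.0, -0.001, -1.0]]
contact_force: [-2.7, 0.4, 2.4]
opening: 0.639
```

>>> arm_command(
  motion=[
    [0,0,0,0,0,-0.1,1],
    [0,0,0,0,0,-0.4,1],
    [0,0,0,0,0,-0.8,1],
    [0,0,0,0,0,-0.8,1],
    [0,0,0,0,0,-0.8,1],
    [0,0,0,0,0,-0.4,1],
    [0,0,0,0,0,0,1],
    [0,0,0,0,0,0,1],
  ],
)

```text
clock: 35.95
position: [492.0, -312.7, 301.6]
tool_rot: [[0.088, 0.996, -0.001], [0.996, -0.088, 0.001], [0.001, -0.001, -1.0]]
contact_force: [0.1, 0.3, -4.1]
opening: 0.638
```

```bash

python3 - <<'E'
from look import *
s=manip.state();print(s["position"],s["contact_force"],s["opening"]*94)
look("side","18",[496,-310,100])
E
```

```text
[ 492.04877912 -312.73513346  301.56521388] [ 0.10847238  0.25439133 -4.09728038] 59.925190810288036
side 18 origin 248 229
```

View pics/side18c.png

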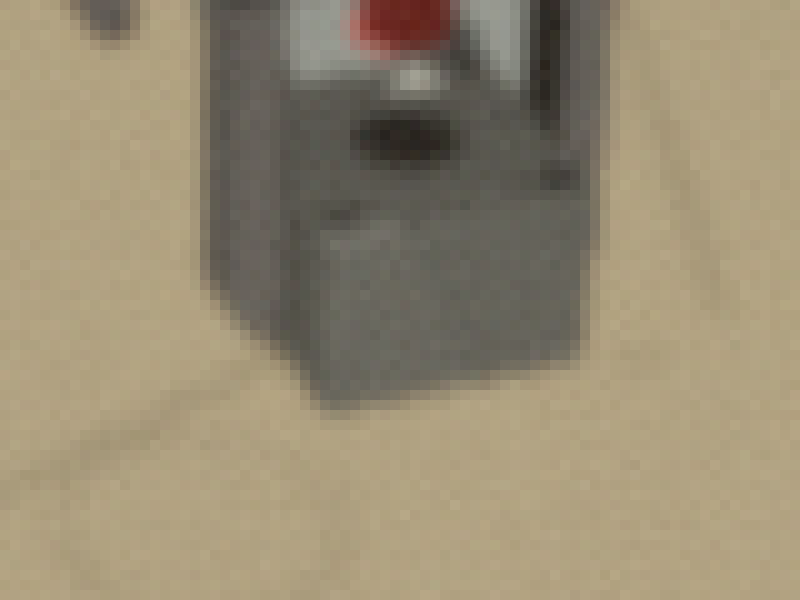

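>>> arm_command(
  motion=[
    [0,0,0,0.4,-0.05,0,1],
    [0,0,0,0.8,-0.1,0,1],
    [0,0,0,1,-0.125,0,1],
    [0,0,0,1,-0.125,0,1],
    [0,0,0,1,-0.125,0,1],
    [0,0,0,1,-0.125,0,1],
    [0,0,0,1,-0.125,0,1],
    [0,0,0,1,-0.125,0,1],
    [0,0,0,1,-0.125,0,1],
    [0,0,0,1,-0.125,0,1],
  ],
)

```text
clock: 37.0
position: [481.2, -33.2, 301.3]
tool_rot: [[0.088, 0.996, -0.002], [0.996, -0.088, 0.001], [0.001, -0.002, -1.0]]
contact_force: [0.1, -0.3, -4.3]
opening: 0.64
```

>>> arm_command(
  motion=[
    [0,0,0,1,-0.125,0,1],
    [0,0,0,1,-0.125,0,1],
    [0,0,0,1,-0.125,0,1],
    [0,0,0,1,-0.125,0,1],
    [0,0,0,1,-0.125,0,1],
    [0,0,0,1,-0.125,0,1],
    [0,0,0,1,-0.125,0,1],
    [0,0,0,1,-0.125,0,1],
    [0,0,0,0.8,-0.1,0,1],
    [0,0,0,0.4,-0.06,0,1],
  ],
)

```text
clock: 38.0
position: [470.4, 244.8, 301.3]
tool_rot: [[0.085, 0.996, -0.002], [0.996, -0.085, -0.0], [-0.0, -0.002, -1.0]]
contact_force: [0.2, -0.2, -3.0]
opening: 0.639
```

>>> arm_command(
  motion=[
    [0,0,0.617,0.17,0,0,1],
    [0,0,0.617,0,0,0,1],
    [0,0,0,0,0,0,1],
    [0,0,0,0,0,0,1],
  ],
)

```text
clock: 38.4
position: [471.8, 247.7, 301.8]
tool_rot: [[0.256, 0.967, -0.001], [0.967, -0.256, -0.0], [-0.001, -0.001, -1.0]]
contact_force: [0.7, 0.3, -3.1]
opening: 0.636
```

>>> arm_command(
  motion=[
    [0,0,0.01,0.028,0,0.3,1],
    [0,0,0,0,0,0.7,1],
    [0,0,0,0,0,0.7,1],
    [0,0,0,0,0,0.6,1],
    [0,0,0,0,0,0.35,1],
    [0,0,0,0,0,0,1],
    [0,0,0,0,0,0,1],
    [0,0,0,0,0,0,1],
  ],
)

```text
clock: 39.2
position: [472.9, 248.9, 223.9]
tool_rot: [[0.258, 0.966, 0.002], [0.966, -0.258, 0.001], [0.001, 0.002, -1.0]]
contact_force: [-0.0, -0.4, -3.6]
opening: 0.637
```

```bash

python3 - <<'E'
from look import *
s=manip.state();p=np.array(s["position"]);R=np.array(s["tool_rot"]);print(p,s["contact_force"])
look("side","19",[472,248,40])
print((proj("side",[p+R@[a,b,203.4] for a,b in((-30,-30),(-30,30),(30,30),(30,-30))])).round(2).tolist())
E
```

```text
[472.8743761  248.92979378 223.94168158] [-0.01853675 -0.35906868 -3.57373505]
side 19 origin 154 153
[[185.63, 193.52], [205.35, 191.99], [203.75, 183.57], [184.68, 185.0]]
```

View pics/side19c.png

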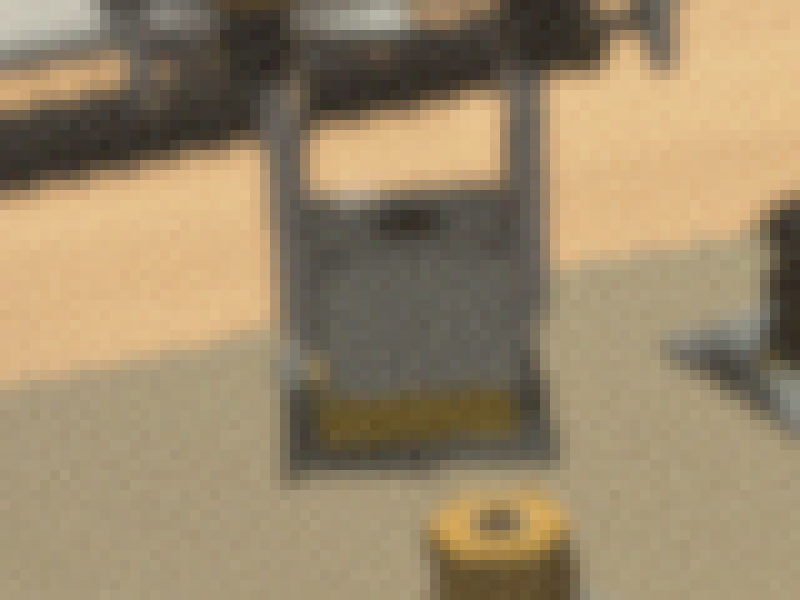

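>>> arm_command(
  motion=[
    [0,0,0,-0.01,-0.01,0.2,1],
    [0,0,0,0,0,0.2,1],
    [0,0,0,0,0,0,1],
    [0,0,0,0,0,0,1],
  ],
)

```text
clock: 39.65
position: [471.8, 248.5, 210.5]
tool_rot: [[0.258, 0.966, -0.001], [0.966, -0.258, -0.0], [-0.0, -0.001, -1.0]]
contact_force: [0.4, -0.4, -3.7]
opening: 0.636
```

>>> arm_command(
  motion=[
    [0,0,0,0,0,0.03,1],
    [0,0,0,0,0,0,1],
  ],
)

```text
clock: 39.85
position: [472.0, 248.6, 210.0]
tool_rot: [[0.258, 0.966, 0.0], [0.966, -0.258, 0.0], [0.0, 0.0, -1.0]]
contact_force: [-0.4, 0.3, -4.3]
opening: 0.638
```

>>> arm_command(
  motion=[
    [0,0,0,0,0,0.03,1],
    [0,0,0,0,0,0,1],
  ],
)

```text
clock: 40.05
position: [472.1, 248.6, 209.4]
tool_rot: [[0.259, 0.966, 0.0], [0.966, -0.259, 0.0], [0.0, 0.0, -1.0]]
contact_force: [-0.0, -0.1, -1.6]
opening: 0.637
```

>>> arm_command(
  motion=[
    [0,0,0,0,0,0.02,1],
    [0,0,0,0,0,0,1],
  ],
)

```text
clock: 40.25
position: [472.2, 248.7, 209.3]
tool_rot: [[0.258, 0.966, -0.0], [0.966, -0.258, -0.0], [-0.0, -0.0, -1.0]]
contact_force: [-2.7, -1.0, 6.0]
opening: 0.639
```

Contact; release, rise and back out of the top view.

>>> arm_command(
  motion=[
    [0,0,0,0,0,0,0.28],
    [0,0,0,0,0,0,0.15],
    [0,0,0,0,0,0,0],
    [0,0,0,0,0,0,0],
    [0,0,0,0,0,0,0],
    [0,0,0,0,0,-0.4,0],
    [0,0,0,0,0,-1,0],
    [0,0,0,0,0,-1,0],
    [0,0,0,0,0,-1,0],
    [0,0,0,0,0,-0.6,0],
  ],
)

```text
clock: 41.25
position: [472.4, 248.8, 332.1]
tool_rot: [[0.258, 0.966, 0.004], [0.966, -0.258, 0.001], [0.002, 0.004, -1.0]]
contact_force: [-0.1, 0.3, -0.3]
opening: 1.003
```

>>> arm_command(
  motion=[
    [0,0,0,-1,0,0,0],
    [0,0,0,-1,0,0,0],
    [0,0,0,-1,0,0,0],
    [0,0,0,-1,0,0,0],
    [0,0,0,-1,0,0,0],
    [0,0,0,-1,0.5,0,0],
    [0,0,0,-1,0.5,0,0],
    [0,0,0,-1,0.5,0,0],
    [0,0,0,-1,0.5,0,0],
    [0,0,0,-1,0.5,0,0],
  ],
)

```text
clock: 42.25
position: [466.9, -62.0, 329.5]
tool_rot: [[0.259, 0.966, 0.001], [0.966, -0.259, -0.001], [-0.0, 0.002, -1.0]]
contact_force: [0.3, 0.2, 0.1]
opening: 0.995
```

>>> arm_command(
  motion=[
    [0,0,0,-1,0.5,0,0],
    [0,0,0,-1,0.5,0,0],
    [0,0,0,-1,0.5,0,0],
    [0,0,0,-1,0.5,0,0],
    [0,0,0,-1,0.5,0,0],
    [0,0,0,-1,0.5,0,0],
    [0,0,0,-1,0.5,0,0],
    [0,0,0,-1,0.5,0,0],
    [0,0,0,0,0,0,0],
  ],
)

```text
clock: 43.15
position: [520.9, -326.7, 329.7]
tool_rot: [[0.262, 0.965, 0.002], [0.965, -0.262, -0.002], [-0.002, 0.002, -1.0]]
contact_force: [0.1, 0.8, -0.4]
opening: 0.997
```

```bash

python3 - <<'E'
from fithex import *
from look import look
s=manip.state();print(s["position"])
im=look("top","20",[540,100,30],half=(80,55),f=5)
look("side","20",[540,100,30],half=(80,55),f=5)
print(fit(im,"top",50,(0,0,175),(180,45,255),(142,206),4,30,472,248))
E
```

```text
[ 520.90072498 -326.74109642  329.72268685]
top 20 origin 114 130
side 20 origin 153 146
(array([472.87, 247.4 ,  69.59]), np.float64(25.31))
```

View pics/top20c.png

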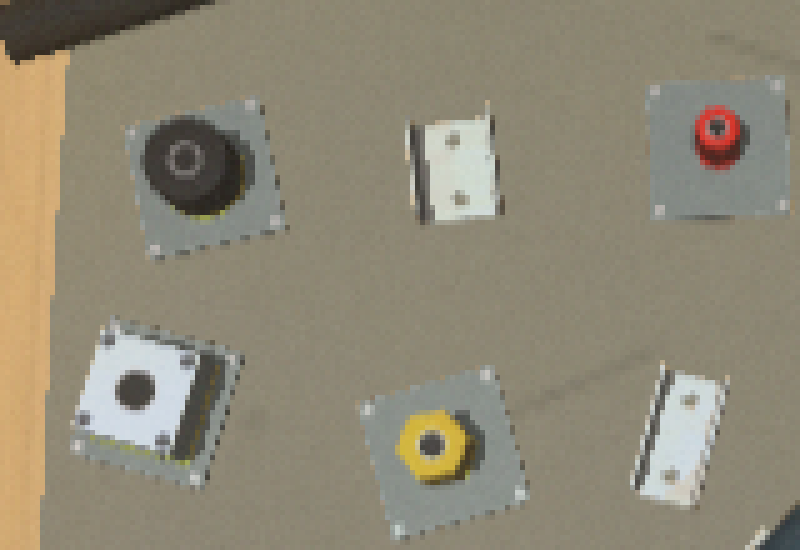

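View pics/side20c.png

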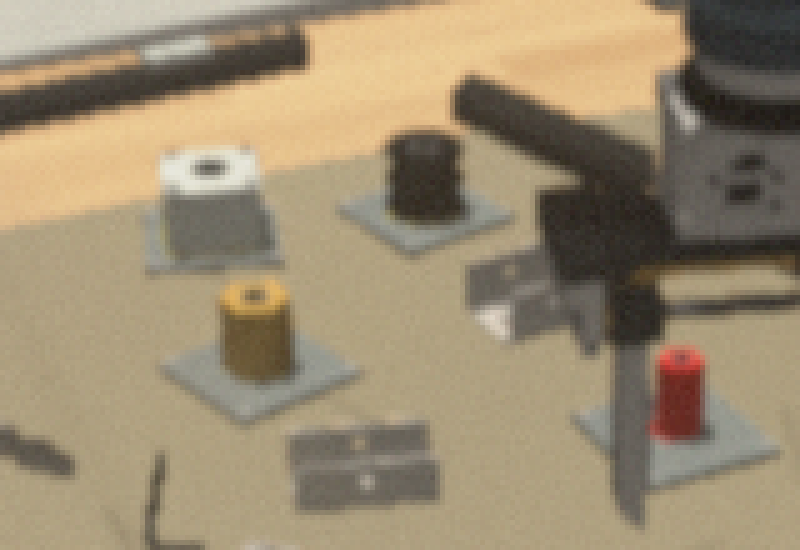

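```bash

python3 - <<'E'
from look import *
im=cv2.imread("pics/top20.png")
cv2.imwrite("pics/b.png",cv2.resize(im[190:230,122:168],None,fx=16,fy=16,interpolation=cv2.INTER_NEAREST))
print(back("top",[140.7,207.5],50))
c=np.array([[108,338],[188,360],[164,440],[84,418]])/5+[113.5,129.5]
b=back("top",c,50);print(b.mean(0))
for i in range(4):
    d=b[(i+1)%4]-b[i];print(np.hypot(*d[:2]).round(1),np.degrees(np.arctan2(d[1],d[0])).round(1))
E
```

```text
[[473.0897562  247.40755237  50.        ]]
[473.72788141 247.44298213  50.        ]
47.7 -105.3
46.9 165.4
47.4 74.8
47.0 -14.2
```

View pics/b.png

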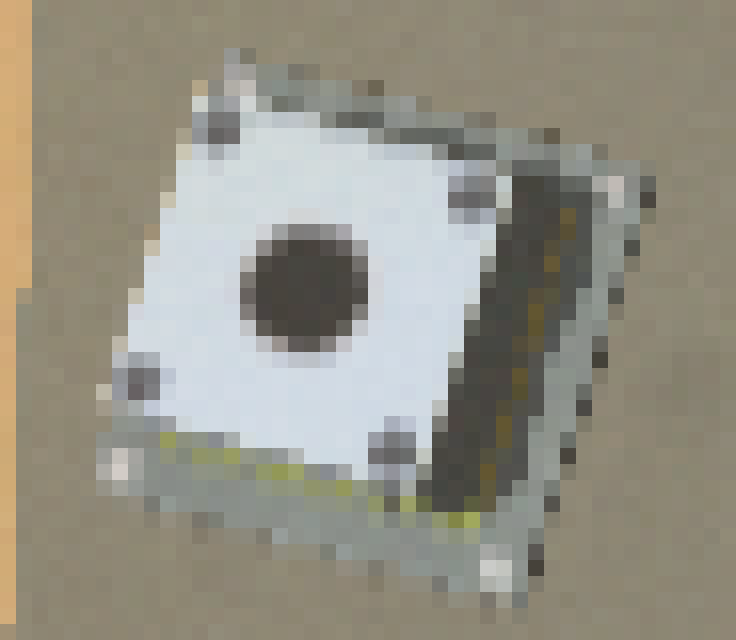

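```bash

python3 - <<'E'
from look import *
a=cv2.imread("pics/top0.png");b=cv2.imread("pics/top20.png")
for n,(x,y,w,h) in dict(channel=(238,200,24,34),saddle=(193,148,24,30)).items():
    A=a[y:y+h,x:x+w].astype(int);B=b[y:y+h,x:x+w].astype(int)
    print(n,np.abs(A-B).mean().round(2),cv2.phaseCorrelate(*[cv2.cvtColor(q.astype(np.uint8),6).astype(np.float64) for q in(A,B)]))
s=manip.state();print(s["clock"],s["contact_force"])
print(manip.finish_job())
E
```

```text
channel 8.37 ((0.044671891199454805, -0.09003172566524853), 0.9925902706555262)
saddle 8.88 ((0.10619976595226, 0.06889060871677444), 0.9872271941532241)
43.25 [ 0.29207857 -1.18031169  0.09729651]
the job is handed in; nothing more can be done
None
```

I took the stack apart from the top down (knob, coupling, pulley, block), stood each part upright on its own tile, and handed the job in at 43 s.

**Centring, from the last top-camera pictures:**

| Part | Offset from outline | Turn |
|---|---|---|
| Knob | about 1.4 mm | – |
| Coupling | about 1.3 mm | about 3° from its hexagon (not asked for) |
| Pulley | about 1.1 mm | – |
| Block | about 1 mm | within about 1° of its square |

- **Visible outline:** thin slivers of outline show beside the parts. They suggest the true offsets could be nearer 1.5–2 mm for the knob, pulley and block.
- **Upright and clear:** the side camera showed all four parts standing upright. The gripper was empty and clear of everything, and no reading was above about 13 N.
- **Brackets:** both steel channel brackets are within 0.3 mm of where they started.

**Checks that disagreed or were missing:**
- The two cameras disagreed by 2–5 mm in absolute position. I corrected for this using where the robot placed the parts.
- The automatic square fit gave a wrong block angle (69.6°), so I measured the angle from the block's four screw heads instead.
- I made no final position check of the pink look-alike. I never gripped it, and it looked in place in the last side picture I took of it, just before I gripped the block.

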